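# Reload and lock a capacitor tester

## Robot

A 6-joint arm with a two-finger parallel gripper is mounted at the origin on the work surface. World frame = base frame: x ahead of the robot, y to its left, z up, the work surface at z = 0. Lengths are in mm, angles in rad, forces in N, time in s.
With the tool pointing down it reaches from about 225 to 725 mm from the base axis. Payload 3.1 kg.
Tool frame: the origin (TCP) lies on the centre line of the jaws, within the pads' length; the fingertips stand 14 mm ahead of it and the grasp point (between the pads) lies 5 mm behind it; z points along the fingers, y is the line along which they close (so a half turn about z gives the same grasp; the last joint's range is limited). The gripper opens to 85 mm and grips with 20 to 120 N. Pads are 22 mm wide; open, the fingers measure 114 mm over their backs; the gripper's body (76 mm by 85 mm) begins 54 mm behind the grasp point. The pads swing forward as they close: fully open they stand 13 mm farther back than shut.
Start: joints at [-1.285, 0.048, 0.099, 1.622, 0, 1.443], TCP at [211.083, -480.689, 245.312] pointing down, gripper open.
Joint ranges: [-2.91, 2.91], [-0.99, 1.94], [-1.21, 1.42], [-2.12, 2.29], [-1.49, 1.47], [-3.14, 3.14]. Speed limits (rad/s): [2.79, 2.79, 3.14, 3.14, 3.14, 3.14].

## Interface

Orientations are given as a rotation vector (axis times angle).
In Python, from plant import readout, cams, finish_job gives the robot as it stands. The module is installed in compiled form; this text tells all that it offers.
- The arm moves only by the tool step_arm, never from a script. Its argument "moves" is a list of rows, each a list of 2 entries, a list of its own where there are three numbers: the shift along the tool's x, y, z in mm, then the turn about the tool's z in rad. In form: [[[tx, ty, tz], twist], ...]. A call has 1 to 5 rows; each row is the pose to reach, as a shift and turn from the pose commanded when the call began, along the tool's axes at that moment; what a row does not reach only later rows make up. A row lasts 1/8 s, in which the tool goes at most 62.5 mm and 10.7 degrees, less where a joint would pass 70% of its speed; a pose out of reach is approached as far as the arm can. A call with a gripper value outside its range is refused whole. "claw" is the finger opening in mm, from 0 to 85.4, set as the call begins (left out, the last holds). The fingers move at their own pace and stop on an object; "grip_force" is the grip in N (left out, the last holds). Time passes only in rows, so rows that repeat a pose let the fingers close. It gives the time, the measured TCP pose, the force, the opening and the grip force at its end, in the units of the state.
- readout.sense(): the state, without advancing time (a new reading comes with each control period).
- cams.grab_frame(name): name is "side" or "top"; returns (picture, depth): 400x640x3 uint8, red, green, blue; 400x640 float32, mm along the optical axis (not along the pixel's ray), 0 where there is no reading.
- cams.camera_params(name): a dict with "fx", "fy", "cx", "cy" (pixels), "extrinsics" (4x4, takes a point from world to camera coordinates). Camera axes: x right, y up, looking along -z (the intrinsics and any distortion apply to the point x, -y, -z); pixel columns grow to the right and rows downward; lengths in mm; the calibration is good to about 2 mm. A picture is of the moment at which its call begins. camera_params takes no time and is no camera call.
- finish_job(): hands the job in; it is judged then, once.
The state is a dict: "time": time; "joints": joint angles; "qd": joint speeds; "joint_torque": joint torques, N m; "position": TCP position; "orientation": TCP orientation; "ft_force": force on the tool from outside, world axes, zero at the start; "wrist_torque": the same for the moment, N m; "finger_gap": finger opening in mm; "gripper_force": force on a finger pad.
Only numpy, scipy, OpenCV 4.12 (cv2) and the standard library are available. Lean on these libraries where they do the work, as an engineer would, in place of code of your own. Each camera call takes 0.05 s, during which the arm holds its last target. There are 200 camera calls.

## Task

Reload the capacitor tester: leaving its carriage locked where it is, pull every burnt-out brown capacitor out of the spring clips into the steel bowl, and snap every new aluminium one fully into a clip pair of its own, black terminal block towards the contact block. Then flip the red cam lever over to free the carriage, slide the carriage all the way home against its stop at the contact block, and set the lever upright again to lock it. Do not disturb the gearbox, switch plate, screwdriver and jar, and let go of everything at the end.

Things in the scene. Friction and masses are not known exactly. Their poses are not given: they have to be found in the camera images.
- new1: New capacitor, lying on the table: aluminium can, black terminal block; 28 mm dia x 102 mm cylinder plus a 28 x 28 x 14 mm square terminal block on its +x end (120 mm in all), about 110 g, does not roll. Origin on the long axis, 60 mm from the block's outer face and 56 mm from the plain end; +x points to the block. Grip across the can near the origin. May be absent (None).
- new2: New capacitor, lying on the table: aluminium can, black terminal block; 28 mm dia x 102 mm cylinder plus a 28 x 28 x 14 mm square terminal block on its +x end (120 mm in all), about 110 g, does not roll. Origin on the long axis, 60 mm from the block's outer face and 56 mm from the plain end; +x points to the block. Grip across the can near the origin. May be absent (None).
- new3: New capacitor, lying on the table: aluminium can, black terminal block; 28 mm dia x 102 mm cylinder plus a 28 x 28 x 14 mm square terminal block on its +x end (120 mm in all), about 110 g, does not roll. Origin on the long axis, 60 mm from the block's outer face and 56 mm from the plain end; +x points to the block. Grip across the can near the origin. May be absent (None).
- old1: Burnt-out capacitor, snapped in a clip pair: red-brown can, yellow terminal block; 28 mm dia x 102 mm cylinder plus a 28 x 28 x 14 mm square terminal block on its +x end (120 mm in all), about 110 g, does not roll. Origin on the long axis, 60 mm from the block's outer face and 56 mm from the plain end; +x points to the block. Grip across the can near the origin. May be absent (None).
- old2: Burnt-out capacitor, snapped in a clip pair: red-brown can, yellow terminal block; 28 mm dia x 102 mm cylinder plus a 28 x 28 x 14 mm square terminal block on its +x end (120 mm in all), about 110 g, does not roll. Origin on the long axis, 60 mm from the block's outer face and 56 mm from the plain end; +x points to the block. Grip across the can near the origin. May be absent (None).
- old3: Burnt-out capacitor, snapped in a clip pair: red-brown can, yellow terminal block; 28 mm dia x 102 mm cylinder plus a 28 x 28 x 14 mm square terminal block on its +x end (120 mm in all), about 110 g, does not roll. Origin on the long axis, 60 mm from the block's outer face and 56 mm from the plain end; +x points to the block. Grip across the can near the origin. May be absent (None).
- slot1 (a point): Left (+y) clip pair: where a capacitor's origin lies when snapped fully in, with its +x along this +x (the tester's). 50 mm above the table, 28 mm above the carriage deck; moves with the carriage. Its two clips, each 12 mm long, stand 32 mm either side along x, with 52 mm free between them for fingers; they reach 47 mm above the deck. Pairs are 66 mm apart.
- slot2 (a point): Middle clip pair: the same point as slot1 for this pair. Each clip is two sprung steel jaws open to the top, 22 mm between the lips: the can goes in sideways, level, pushed straight down with about 8 to 15 N until it snaps (about 20 mm below where it first meets the lips), and is pulled out straight up with 5 to 15 N.
- slot3 (a point): Right (-y) clip pair: the same point as slot1 for this pair. A capacitor lying on the lips, not snapped in, is about 20 mm too high; one snapped in but displaced along x can be pinched between the clips and slid along in them.
- tester: Capacitor tester, fixed to the table: blue base plate 330 x 210 x 12 mm, black contact block (45 x 200 x 70 mm) across its +x end, aluminium carriage (deck 22 mm above the table) sliding along its x. Origin on the table under the tester; +x points towards the contact block, whose face is 100 mm along +x from the origin.
- carriage_knob (a point): Centre of the black ball (24 mm dia, 64 mm above the table) on a 16 mm post at the near (-x) end of the carriage, 100 mm behind slot2. Push it from behind, or pinch it, to slide the carriage. In the tester's frame its y is 0 and its x is -0.115 to -0.150 at the start and -0.070 with the carriage home against its stop. Locked, the carriage resists 10 N and more; freed, it slides with 2 to 4 N and stays put.
- lever (a joint): Angle of the red cam lever, rad: 0 = upright, carriage locked; 1.05 (its stop) = leaning out to the tester's right (-y), carriage free. Its axis is parallel to the tester's x, 40 mm above the table, at x = -75 mm, y = -135 mm in the tester's frame. It stays where it is left; 3 to 10 N at its knob, most of it near upright.
- lever_knob (a point): Centre of the lever's red ball knob (20 mm dia, on a 14 x 10 mm handle), 58 mm from the lever's axis: 98 mm above the table when upright, 69 mm when laid over.
- bowl: Stainless steel bowl for dead parts, 170 mm in diameter at the rim, 60 mm high, loose on the table. Origin under its middle.
- gearbox: White plastic oscillation gearbox, 85 x 62 mm, 76 mm tall with its shaft; a bystander, to be left alone.
- switchplate: Red plastic wall switch plate with a toggle, 72 x 116 mm, 25 mm tall; a bystander, to be left alone.
- screwdriver: Wooden-handled screwdriver; a bystander, to be left alone.
- jar: Clear plastic jar with a blue twist lid, 74 mm in diameter, 96 mm tall; a bystander, to be left alone.
There are look-alikes about, which are no part of the job. Leave any green or purple look-alike of the new2 alone. Leave any purple look-alike of the old2 alone.

How it is judged (in metres and radians):
On the way, in this order (a step that is already met when the one before it is completed fails the run):
1. with the lever still upright and the carriage still back, every old capacitor is in the bowl and every new one is snapped into a clip pair, terminals towards the contact block (angle between the x axis of each of new1, new2, new3 and the x axis of slot2, either way round below 0.1 rad and x of carriage_knob in the frame of new1 below 0 m and (distance between new1 and slot1 below 0.008 m or distance between new1 and slot2 below 0.008 m or distance between new1 and slot3 below 0.008 m) and x of carriage_knob in the frame of new2 below 0 m and (distance between new2 and slot1 below 0.008 m or distance between new2 and slot2 below 0.008 m or distance between new2 and slot3 below 0.008 m) and x of carriage_knob in the frame of new3 below 0 m and (distance between new3 and slot1 below 0.008 m or distance between new3 and slot2 below 0.008 m or distance between new3 and slot3 below 0.008 m) and horizontal distance between each of old1, old2, old3 and bowl below 0.065 m and height (world z) of each of old1, old2, old3 below 0.09 m and value of joint lever below 0.15 rad and x of carriage_knob in the frame of tester below -0.1 m), for 0.2 s.
2. the lever is laid over and the carriage freed (value of joint lever above 0.8 rad and x of carriage_knob in the frame of tester below -0.1 m), for 0.1 s.
3. the carriage is slid home while the lever is over (value of joint lever above 0.8 rad and x of carriage_knob in the frame of tester above -0.0735 m), for 0.1 s.
At the end, for the whole second after the job is handed in: Each new capacitor is snapped in a clip pair (origin within 8 mm of the slot, level, terminals to the contact block), each old one in the bowl (within 65 mm of its middle, below 90 mm), all at rest; carriage within 3.5 mm of home, lever within 0.15 rad of upright, bowl level (angle between the x axis of each of new1, new2, new3 and the x axis of slot2, either way round below 0.1 rad and x of carriage_knob in the frame of new1 below 0 m and (distance between new1 and slot1 below 0.008 m or distance between new1 and slot2 below 0.008 m or distance between new1 and slot3 below 0.008 m) and x of carriage_knob in the frame of new2 below 0 m and (distance between new2 and slot1 below 0.008 m or distance between new2 and slot2 below 0.008 m or distance between new2 and slot3 below 0.008 m) and x of carriage_knob in the frame of new3 below 0 m and (distance between new3 and slot1 below 0.008 m or distance between new3 and slot2 below 0.008 m or distance between new3 and slot3 below 0.008 m) and horizontal distance between each of old1, old2, old3 and bowl below 0.065 m and height (world z) of each of old1, old2, old3 below 0.09 m and linear speed of each of new1, new2, new3, old1, old2, old3 below 0.03 m/s and value of joint lever below 0.15 rad and x of carriage_knob in the frame of tester above -0.0735 m and angle between bowl's own z axis and vertical below 0.25 rad); the robot touches nothing.
It fails at once if a bystander is shifted by more than 5 cm or tipped over (distance of any of gearbox, switchplate, screwdriver, jar from where it was at the start of the episode above 0.05 m or angle between any of gearbox, switchplate, jar's own z axis and vertical above 0.6 rad).
Of new1, new2, new3 only 2 to 3 are there at a start; the rules pass over those that are not, and their reading is None.
Of old1, old2, old3 only 2 to 2 are there at a start; the rules pass over those that are not, and their reading is None.
At some moment in a run one of new1, new2, new3 may be knocked a few centimetres aside while the robot is not near it.
Once in a run the grip may slacken for a moment while it holds something.
It also fails if it takes over 192 s, if anything falls off the work surface, if the arm or the gripper's body presses on something with over 40 N, if the wrist force passes 120 N, or if a joint passes its speed limit or range.

## Working session

There is one attempt and no reset: what is moved stays moved. The work goes in short steps, Python scripts to look and compute and a tool call to move; the robot and the scene stay as the last step left them, time stands still between calls to the robot, and variables do not carry over. Pictures are saved under pics/ and viewed, at most 14 in all, crops included, and the job is handed in when it is done.

Besides the shell and the picture viewer there is one more tool, called after ">>>" as name(argument=value, ...), one argument or row to a line, values as JSON. step_arm: Moves the arm, as the interface text tells. Its arguments: {"type":"object","properties":{"moves":{"type":"array","items":{"type":"array"}},"claw":{"type":"number"},"grip_force":{"type":"number"}},"required":["moves"]}

```bash
mkdir -p pics; ls
python3 - <<'E'
from plant import readout,cams
import cv2,numpy as np
for n in ("top","side"):
    p,d=cams.grab_frame(n); cv2.imwrite(f"pics/{n}0.png",p[:,:,::-1]); np.savez(f"{n}0.npz",p=p,d=d)
    c=cams.camera_params(n); print(n,{k:(np.round(v,3).tolist()) for k,v in c.items()})
print(readout.sense())
E
```

```text
pics
top {'fx': 432.928, 'fy': 432.928, 'cx': 318.462, 'cy': 198.26, 'extrinsics': [[-0.025, -1.0, 0.015, -8.232], [0.998, -0.024, 0.057, -494.719], [-0.056, 0.017, 0.998, -1387.685], [0.0, 0.0, 0.0, 1.0]]}
side {'fx': 375.78, 'fy': 375.78, 'cx': 322.253, 'cy': 201.763, 'extrinsics': [[-0.938, -0.346, -0.002, 435.075], [0.199, -0.543, 0.816, -173.507], [-0.284, 0.765, 0.579, -944.004], [0.0, 0.0, 0.0, 1.0]]}
{'time': 0.1, 'joints': array([-1.28480669e+00,  4.86486351e-02,  9.77446781e-02,  1.62200561e+00,
       -2.29544444e-05,  1.44299609e+00]), 'qd': array([-0.00200127,  0.00012431,  0.00368372,  0.0018405 , -0.00053691,
        0.00018264]), 'joint_torque': array([ 2.14035041e-03, -3.39850438e+01,  3.20936072e+01,  1.58150028e-02,
       -3.80518350e-05,  2.79725320e-06]), 'position': array([ 210.92484214, -480.1887166 ,  244.24385211]), 'orientation': array([-3.07253346e+00, -6.44920059e-01,  2.98023531e-04]), 'ft_force': array([-0.41407625, -0.54108989, -0.09292661]), 'wrist_torque': array([-0.00647427, -0.0187085 , -0.01797922]), 'gripper_force': 0.0, 'finger_gap': 85.12549301881279}
```

View pics/top0.png

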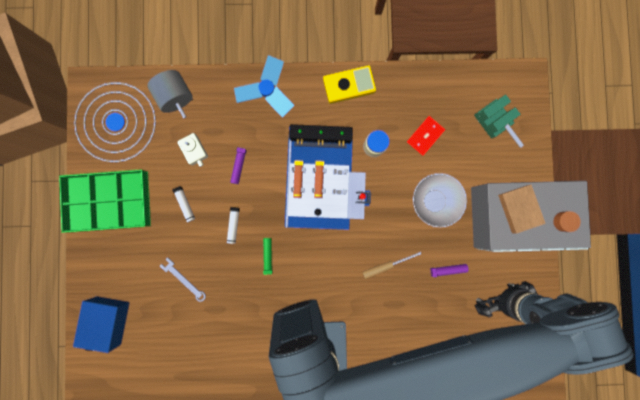

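View pics/side0.png

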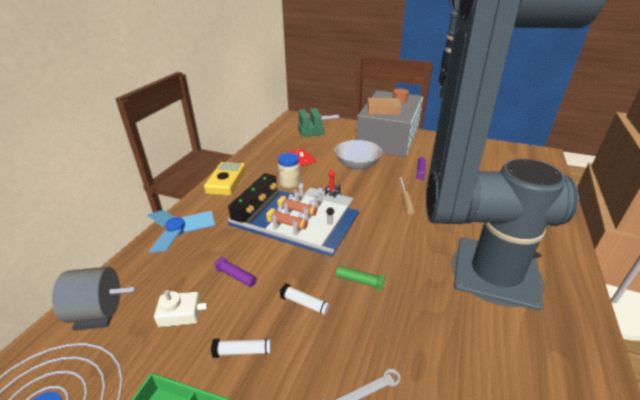

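The top view shows white cans with black blocks at (183,204) and (232,225), which are the new capacitors. Brown cans sit in the left and middle clips at (298,179) and (319,179), and the right pair at (340,180) is empty. The look-alikes are purple at (238,165), purple at (449,270) and green at (267,256), and I'll leave those alone. The bowl is at (440,200) and the lever knob at (363,197). I'll measure these and confirm them in one crop.

```bash
cat > h.py <<'E'
import numpy as np,cv2
from plant import readout,cams
def grab(n):
    p,d=cams.grab_frame(n); return p,d
def ray(n,u,v):
    c=cams.camera_params(n);E=np.array(c["extrinsics"]);R=E[:3,:3];o=-R.T@E[:3,3]
    return o,R.T@np.array([(u-c["cx"])/c["fx"],-(v-c["cy"])/c["fy"],-1.0])
def onz(n,u,v,z):
    o,r=ray(n,u,v); return o+r*(z-o[2])/r[2]
def tri(a,b):
    A=[];B=[]
    for n,u,v in (a,b):
        o,r=ray(n,u,v);r=r/np.linalg.norm(r);P=np.eye(3)-np.outer(r,r);A.append(P);B.append(P@o)
    return np.linalg.lstsq(np.vstack(A),np.hstack(B),rcond=None)[0]
def proj(n,X):
    c=cams.camera_params(n);E=np.array(c["extrinsics"]);p=E[:3,:3]@X+E[:3,3]
    return c["cx"]+c["fx"]*p[0]/-p[2],c["cy"]-c["fy"]*p[1]/-p[2]
def blobs(m,box=None,amin=15):
    m=m.astype(np.uint8)
    if box: k=np.zeros_like(m);k[box[1]:box[3],box[0]:box[2]]=1;m=m*k
    n,l,s,c=cv2.connectedComponentsWithStats(m)
    out=[]
    for i in range(1,n):
        if s[i,4]>=amin:
            ys,xs=np.nonzero(l==i);out.append((s[i,4],cv2.minAreaRect(np.c_[xs,ys].astype(np.float32)),c[i],np.c_[xs,ys]))
    return sorted(out,key=lambda t:-t[0])
E
python3 - <<'E'
from h import *
p=np.load("top0.npz")["p"];d=np.load("top0.npz")["d"]
hsv=cv2.cvtColor(p,cv2.COLOR_RGB2HSV);H,S,V=[hsv[...,i].astype(int) for i in range(3)]
def show(name,m,box,z,k=3):
    for a,r,c,xy in blobs(m,box)[:k]:
        pts=cv2.boxPoints(r);W=np.array([onz("top",u,v,z) for u,v in pts])
        e1,e2=W[1]-W[0],W[2]-W[1];e=e1 if np.linalg.norm(e1)>np.linalg.norm(e2) else e2
        print(name,a,c.round(1),"mid",W.mean(0).round(1)[:2],"len",np.linalg.norm(e1).round(),np.linalg.norm(e2).round(),"ang",np.arctan2(e[1],e[0]).round(3))
show("white",(S<40)&(V>170),(165,175,250,255),14)
show("blk",(V<60),(165,175,250,255),14)
show("brown",((H<14)&(S>100)&(V>100)),(288,150,332,205),50)
show("yel",((H>14)&(H<32)&(S>100)&(V>130)),(288,150,332,205),50)
show("knob",(V<60),(300,200,335,222),64)
show("lever",((H<6)|(H>174))&(S>150)&(V>90),(350,180,380,215),98)
show("blueplate",(H>100)&(H<125)&(S>100),(280,120,358,232),12)
show("contact",(V<60),(280,115,358,150),70)
show("bowl",(S<50)&(V>110),(405,165,470,232),40)
big=cv2.resize(p[120:255,160:385,::-1],None,fx=3.5,fy=3.5,interpolation=cv2.INTER_CUBIC);cv2.imwrite("pics/crop1.png",big)
for u,v in [(298,179),(340,180),(440,200),(318,212),(325,215)]:print(u,v,d[v,u])
E
```

```text
white 201 [182.6 204.9] mid [480.7 416.4] len 22.0 103.0 ang -2.763
white 197 [231.6 225.2] mid [414.3 260.7] len 91.0 23.0 ang -0.118
blk 17 [177.1 188.5] mid [537.3 435.7] len 26.0 6.0 ang -1.269
blk 17 [234.6 208.7] mid [466.3 251.1] len 23.0 6.0 ang -1.595
brown 196 [318.5 179.6] mid [551.8 -21.4] len 22.0 86.0 ang 3.116
brown 195 [297.6 179.4] mid [553.4  44.9] len 22.0 86.0 ang 3.119
yel 42 [298.3 163. ] mid [605.7  42.2] len 25.0 13.0 ang -1.594
yel 42 [319.3 163.1] mid [602.6 -24.3] len 25.0 16.0 ang -1.594
yel 22 [317.8 195. ] mid [502.7 -17. ] len 22.0 6.0 ang -1.595
knob 16 [317.5 211.5] mid [450.3 -15.5] len 9.0 9.0 ang -1.595
lever 27 [361.9 195.7] mid [ 494.9 -150.4] len 15.0 15.0 ang 3.111
blueplate 1057 [322.5 153.9] mid [634.1 -32.1] len 99.0 197.0 ang -1.611
blueplate 644 [318.  222.4] mid [416.5 -17.1] len 34.0 195.0 ang -1.634
blueplate 21 [330.7 142. ] mid [677.7 -64.4] len 7.0 36.0 ang -1.593
contact 889 [320.5 133.4] mid [693.5 -30.9] len 51.0 193.0 ang -1.636
bowl 2253 [439.6 199.5] mid [ 479.9 -406.2] len 170.0 170.0 ang -1.594
298 179 1352.0032
340 180 1396.3584
440 200 1416.6838
318 212 1338.3257
325 215 1392.5804
```

View pics/crop1.png

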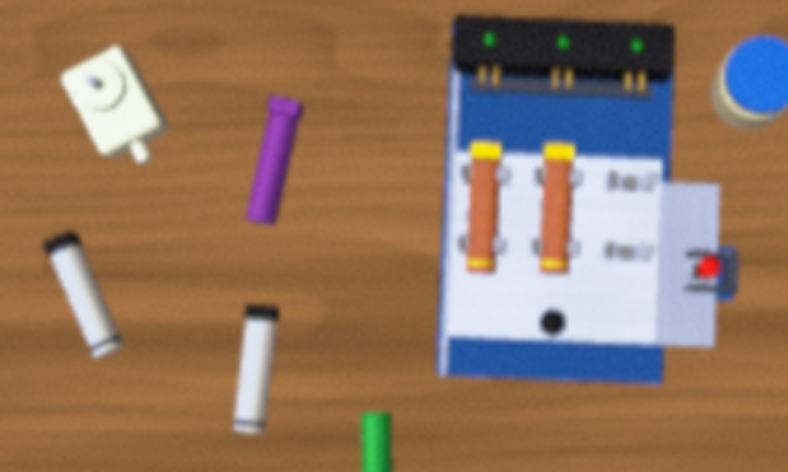

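The crop confirms it: two white new capacitors with their blocks facing away from the robot, old ones in slots 1 and 2, slot 3 empty, and purple and green decoys lying apart. Next I plan the first moves.

```bash
cat >> h.py <<'E'
from scipy.spatial.transform import Rotation as Ro
def heading():
    R=Ro.from_rotvec(readout.sense()["orientation"]).as_matrix();return np.arctan2(R[1,0],R[0,0])
def plan(T,start=None):
    "targets (x,y,z,heading) -> tool shifts"
    if start is None: start=(*readout.sense()["position"],heading())
    x,y,z,h=start
    for X,Y,Z,G in T:
        dx,dy=X-x,Y-y;dh=(G-h+np.pi)%(2*np.pi)-np.pi
        print("tgt",(X,Y,Z,round(G,3)),"-> [[%.1f,%.1f,%.1f],%.3f]"%(dx*np.cos(h)+dy*np.sin(h),dx*np.sin(h)-dy*np.cos(h),z-Z,-dh),"rows",round(max(np.hypot(np.hypot(dx,dy),Z-z)/62.5,abs(dh)/.187),1))
        x,y,z,h=X,Y,Z,G
def st():
    s=readout.sense();print("t",round(s["time"],2),"pos",s["position"].round(1),"h",round(heading(),3),"F",s["ft_force"].round(1),"gap",round(s["finger_gap"],1),"gf",round(float(s["gripper_force"]),1))
E
python3 - <<'E'
from h import *
p=np.load("top0.npz")["p"]
hsv=cv2.cvtColor(p,cv2.COLOR_RGB2HSV);S,V=hsv[...,1].astype(int),hsv[...,2].astype(int)
for a,r,c,xy in blobs((S<70)&(V>130)|(V<85),(165,175,250,255))[:2]:
    W=np.array([onz("top",u,v,14)[:2] for u,v in xy]);m=W.mean(0);_,_,vt=np.linalg.svd(W-m);e=vt[0]*np.sign(vt[0][0]);t=(W-m)@e
    print(a,m,np.arctan2(e[1],e[0]),t.min(),t.max(),"origin",m+e*(t.max()+t.min()-4)/2)
st();plan([(300,-350,245,1.3),(430,-180,230,2.2),(550,-21,150,3.087),(550,-21,46,3.087)])
E
```

```text
314 [415.14094693 259.17601359] -0.13942633679655198 -59.284454910084065 58.322720662115294 origin [412.68415443 259.5207922 ]
296 [487.59498337 417.05845465] 0.3735683874306337 -59.62104587951994 57.0206496826774 origin [484.52239654 415.85408026]
t 0.1 pos [ 210.9 -480.2  244.2] h 0.414 F [-0.4 -0.5 -0.1] gap 85.1 gf 0.0
tgt (300, -350, 245, 1.3) -> [[133.9,-83.4,-0.8],-0.886] rows 4.7
tgt (430, -180, 230, 2.2) -> [[198.6,79.8,15.0],-0.900] rows 4.8
tgt (550, -21, 150, 3.087) -> [[57.9,190.6,80.0],-0.887] rows 4.7
tgt (550, -21, 46, 3.087) -> [[0.0,0.0,104.0],-0.000] rows 1.7
```

>>> step_arm(
  moves=[
    [[134, -83, 0], -0.886],
    [[134, -83, 0], -0.886],
    [[134, -83, 0], -0.886],
    [[134, -83, 0], -0.886],
    [[134, -83, 0], -0.886],
  ],
  claw=50,
  grip_force=60,
)

```text
time: 0.72
position: [300.7, -349.9, 244.8]
orientation: [-2.494, -1.908, -0.0]
ft_force: [-0.2, 0.7, -0.5]
finger_gap: 50.0
gripper_force: 0.0
```

>>> step_arm(
  moves=[
    [[199, 80, 15], -0.9],
    [[199, 80, 15], -0.9],
    [[199, 80, 15], -0.9],
    [[199, 80, 15], -0.9],
    [[199, 80, 15], -0.9],
  ],
)

```text
time: 1.35
position: [431.4, -178.2, 229.3]
orientation: [-1.411, -2.805, -0.001]
ft_force: [-0.5, -0.4, 0.2]
finger_gap: 49.9
gripper_force: 0.0
```

>>> step_arm(
  moves=[
    [[58, 191, 80], -0.887],
    [[58, 191, 80], -0.887],
    [[58, 191, 80], -0.887],
    [[58, 191, 80], -0.887],
    [[58, 191, 80], -0.887],
  ],
)

```text
time: 1.98
position: [550.5, -19.0, 147.6]
orientation: [-0.073, -3.136, -0.001]
ft_force: [-0.0, 0.2, 0.2]
finger_gap: 49.9
gripper_force: 0.0
```

Run:
```python
from h import *
p,d=grab("side");cv2.imwrite("pics/s1.png",cv2.resize(p[130:270,200:380,::-1],None,fx=4,fy=4,interpolation=cv2.INTER_CUBIC));st()
for X in [(550,-20.5,50),(553.6,45.5,50),(547,-87,50)]:
    u,v=proj("side",np.array(X));print(X,u,v,"crop",(u-200)*4,(v-130)*4)
# side-view check: brown blobs and triangulation with top
hsv=cv2.cvtColor(p,cv2.COLOR_RGB2HSV);H,S,V=[hsv[...,i].astype(int) for i in range(3)]
for a,r,c,xy in blobs((H<14)&(S>110)&(V>100),(255,180,330,240))[:4]:print("brown",a,c.round(1),onz("side",*c,52).round(1))
for a,r,c,xy in blobs((H>18)&(H<32)&(S>120)&(V>130),(255,180,330,240))[:4]:print("yel",a,c.round(1),onz("side",*c,52).round(1))
```

```text
t 2.02 pos [550.5 -19.8 148.4] h 3.096 F [-0.4 -0.9  0.1] gap 50.0 gf 0.0
(550, -20.5, 50) 296.7174434653165 205.9545430405764 crop 386.8697738612659 303.8181721623056
(553.6, 45.5, 50) 285.9925265028847 218.885823957907 crop 343.97010601153875 355.54329583162803
(547, -87, 50) 306.3876914745176 194.0232561916924 crop 425.5507658980705 256.09302476676964
brown 184 [286.4 218.4] [552.3  45.6  52. ]
brown 155 [296.6 205.3] [550.3 -21.   52. ]
brown 23 [304.4 223.9] [496.5  50.6  52. ]
brown 21 [313.9 210.9] [493.8 -13.   52. ]
yel 51 [269.6 214.4] [604.2  44.9  52. ]
yel 41 [280.6 200.5] [604.3 -26.7  52. ]
```

View pics/s1.png

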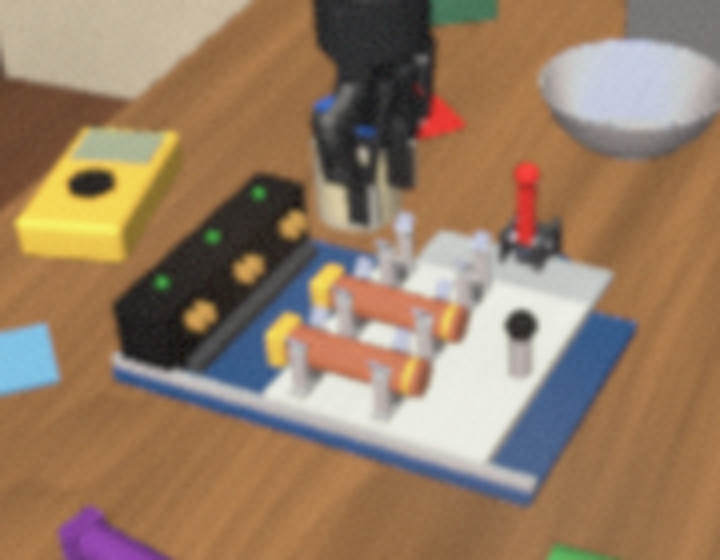

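The side view agrees with the estimate: old capacitors at (286,218) and (297,205), with the empty right clips beyond. The gripper is above slot 2, so I descend, grip and pull straight up.

>>> step_arm(
  moves=[
    [[0, -1, 60], 0],
    [[0, -1, 90], 0],
    [[0, -1, 103], 0],
    [[0, -1, 103], 0],
  ],
)

```text
time: 2.52
position: [550.4, -22.3, 46.7]
orientation: [-0.088, -3.139, -0.0]
ft_force: [-0.2, -0.6, -0.3]
finger_gap: 49.9
gripper_force: 0.0
```

>>> step_arm(
  moves=[
    [[0, 0, 0], 0],
    [[0, 0, 0], 0],
    [[0, 0, 0], 0],
    [[0, 0, 0], 0],
  ],
  claw=15,
  grip_force=80,
)

```text
time: 3.02
position: [552.8, -22.0, 49.8]
orientation: [0.086, 3.136, 0.001]
ft_force: [-1.4, 1.7, 5.8]
finger_gap: 25.6
gripper_force: 78.8
```

>>> step_arm(
  moves=[
    [[0, 0, -10], 0],
    [[0, 0, -25], 0],
    [[0, 0, -60], 0],
    [[0, 0, -110], 0],
    [[0, 0, -135], 0],
  ],
)

```text
time: 3.65
position: [552.6, -23.1, 187.5]
orientation: [0.086, 3.134, -0.003]
ft_force: [-0.3, 1.2, -0.8]
finger_gap: 25.5
gripper_force: 80.0
```

Run:
```python
from h import *
st()
p,d=grab("side");cv2.imwrite("pics/s2.png",cv2.resize(p[90:250,200:380,::-1],None,fx=4,fy=3.7,interpolation=cv2.INTER_CUBIC))
plan([(480,-300,180,3.087),(480,-421,180,3.087),(480,-421,70,3.087)])
```

```text
t 3.65 pos [552.6 -23.1 187.5] h 3.087 F [-0.3  1.2 -0.8] gap 25.5 gf 80.0
tgt (480, -300, 180, 3.087) -> [[58.6,-280.4,10.7],-0.000] rows 4.6
tgt (480, -421, 180, 3.087) -> [[-6.6,-120.8,0.0],-0.000] rows 1.9
tgt (480, -421, 70, 3.087) -> [[0.0,0.0,110.0],-0.000] rows 1.8
```

View pics/s2.png

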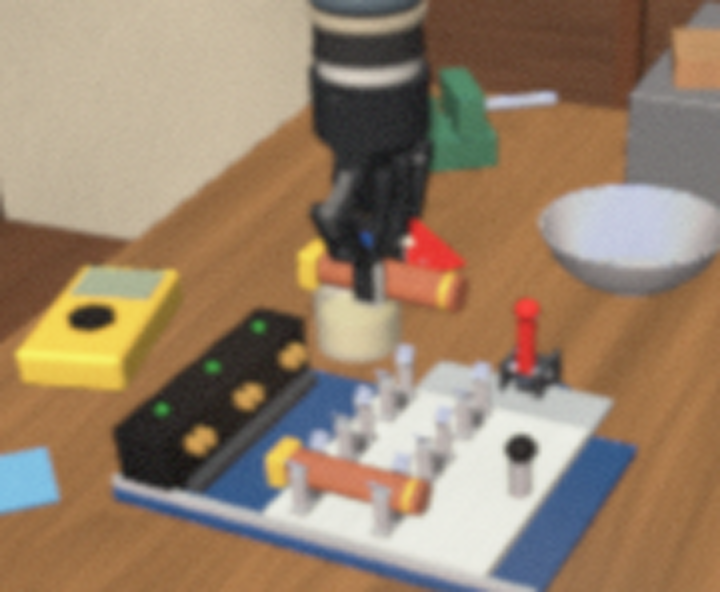

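The capacitor came out cleanly and is held level. Moving it to the bowl.

>>> step_arm(
  moves=[
    [[59, -280, 8], 0],
    [[59, -280, 8], 0],
    [[59, -280, 8], 0],
    [[59, -280, 8], 0],
    [[59, -280, 8], 0],
  ],
)

```text
time: 4.32
position: [475.2, -301.7, 174.4]
orientation: [-0.09, -3.14, 0.002]
ft_force: [-0.0, 0.2, -1.3]
finger_gap: 25.7
gripper_force: 80.0
```

>>> step_arm(
  moves=[
    [[-7, -121, 0], 0],
    [[-7, -121, 0], 0],
    [[-7, -121, 55], 0],
    [[-7, -121, 105], 0],
    [[-7, -121, 115], 0],
  ],
)

```text
time: 4.95
position: [473.8, -417.1, 54.0]
orientation: [-0.087, -3.132, -0.011]
ft_force: [-0.8, -0.2, -0.7]
finger_gap: 25.6
gripper_force: 80.2
```

>>> step_arm(
  moves=[
    [[0, 0, 6], 0],
    [[0, 0, 12], 0],
    [[0, 0, 12], 0],
  ],
)

```text
time: 5.32
position: [478.0, -420.5, 49.2]
orientation: [0.085, 3.138, -0.004]
ft_force: [0.4, 0.9, -1.4]
finger_gap: 25.8
gripper_force: 80.2
```

>>> step_arm(
  moves=[
    [[0, 0, 0], 0],
    [[0, 0, 0], 0],
    [[0, 0, 0], 0],
    [[0, 0, -60], 0],
    [[0, 0, -125], 0],
  ],
  claw=50,
)

```text
time: 5.95
position: [476.2, -418.9, 169.4]
orientation: [-0.086, -3.138, -0.004]
ft_force: [0.1, -0.7, -0.2]
finger_gap: 49.9
gripper_force: 0.0
```

Run:
```python
from h import *
st()
plan([(520,-150,185,3.087),(553.5,45.3,150,3.087),(553.5,45.3,48,3.087)])
```

```text
t 5.95 pos [ 476.2 -418.9  169.4] h 3.087 F [ 0.1 -0.7 -0.2] gap 49.9 gf 0.0
tgt (520, -150, 185, 3.087) -> [[-29.0,270.9,-15.6],-0.000] rows 4.4
tgt (553.5, 45.3, 150, 3.087) -> [[-22.8,196.8,35.0],-0.000] rows 3.2
tgt (553.5, 45.3, 48, 3.087) -> [[0.0,0.0,102.0],-0.000] rows 1.6
```

>>> step_arm(
  moves=[
    [[-29, 271, -14], 0],
    [[-29, 271, -14], 0],
    [[-29, 271, -14], 0],
    [[-29, 271, -14], 0],
    [[-29, 271, -14], 0],
  ],
)

```text
time: 6.58
position: [521.3, -147.5, 184.5]
orientation: [0.08, 3.14, 0.001]
ft_force: [0.2, -0.3, -0.7]
finger_gap: 50.1
gripper_force: 0.0
```

>>> step_arm(
  moves=[
    [[-23, 197, 35], 0],
    [[-23, 197, 35], 0],
    [[-23, 197, 35], 0],
    [[-23, 197, 35], 0],
    [[-23, 197, 35], 0],
  ],
)

```text
time: 7.2
position: [554.6, 45.3, 148.7]
orientation: [-0.083, -3.14, 0.001]
ft_force: [0.3, -1.0, 0.1]
finger_gap: 49.9
gripper_force: 0.0
```

Run:
```python
from h import *
st()
plan([(552.5,45.3,48,3.087)])
p,d=grab("top");cv2.imwrite("pics/t2.png",cv2.resize(p[140:250,380:480,::-1],None,fx=5,fy=5,interpolation=cv2.INTER_CUBIC))
```

```text
t 7.2 pos [554.6  45.3 148.7] h 3.089 F [ 0.3 -1.   0.1] gap 49.9 gf 0.0
tgt (552.5, 45.3, 48, 3.087) -> [[2.1,-0.1,100.7],0.002] rows 1.6
```

View pics/t2.png

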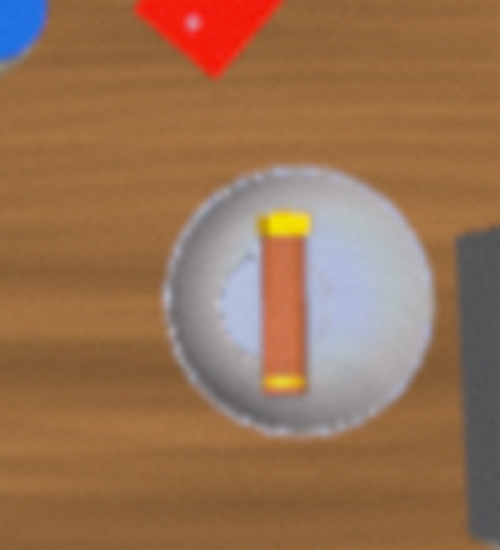

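The first old capacitor lies flat in the bowl, slightly left of the middle (pixel (437,200), bowl middle (440,200)). Now the second one.

>>> step_arm(
  moves=[
    [[2, 0, 60], 0],
    [[2, 0, 90], 0],
    [[2, 0, 100], 0],
    [[2, 0, 100], 0],
  ],
)

```text
time: 7.75
position: [552.9, 43.5, 49.2]
orientation: [0.089, 3.14, -0.0]
ft_force: [-0.1, -0.1, 1.1]
finger_gap: 50.2
gripper_force: 0.0
```

>>> step_arm(
  moves=[
    [[0, 0, 0], 0],
    [[0, 0, 0], 0],
    [[0, 0, 0], 0],
    [[0, 0, 0], 0],
  ],
  claw=15,
)

```text
time: 8.25
position: [554.7, 44.3, 51.5]
orientation: [0.086, 3.136, -0.002]
ft_force: [-0.8, -1.3, 6.4]
finger_gap: 25.5
gripper_force: 78.6
```

>>> step_arm(
  moves=[
    [[0, 0, -10], 0],
    [[0, 0, -25], 0],
    [[0, 0, -60], 0],
    [[0, 0, -110], 0],
    [[0, 0, -135], 0],
  ],
)

```text
time: 8.88
position: [554.1, 45.1, 188.9]
orientation: [0.085, 3.134, 0.001]
ft_force: [0.1, -1.1, -1.5]
finger_gap: 25.4
gripper_force: 79.9
```

Run:
```python
from h import *
st()
plan([(480,-240,185,3.087),(478,-430,185,3.087),(478,-430,66,3.087),(478,-430,170,3.087),(480,-180,200,3.087),(445,0,220,3.05),(414.7,259.5,120,3.002),(414.7,259.5,18,3.002)])
```

```text
t 8.88 pos [554.1  45.1 188.9] h 3.087 F [ 0.1 -1.1 -1.5] gap 25.4 gf 79.9
tgt (480, -240, 185, 3.087) -> [[58.6,-288.7,3.9],0.000] rows 4.7
tgt (478, -430, 185, 3.087) -> [[-8.4,-189.8,0.0],-0.000] rows 3.0
tgt (478, -430, 66, 3.087) -> [[0.0,0.0,119.0],-0.000] rows 1.9
tgt (478, -430, 170, 3.087) -> [[0.0,0.0,-104.0],-0.000] rows 1.7
tgt (480, -180, 200, 3.087) -> [[11.6,249.7,-30.0],-0.000] rows 4.0
tgt (445, 0, 220, 3.05) -> [[44.8,177.8,-20.0],0.037] rows 3.0
tgt (414.7, 259.5, 120, 3.002) -> [[53.9,255.6,100.0],0.048] rows 4.5
tgt (414.7, 259.5, 18, 3.002) -> [[0.0,0.0,102.0],-0.000] rows 1.6
```

>>> step_arm(
  moves=[
    [[59, -289, 4], 0],
    [[59, -289, 4], 0],
    [[59, -289, 4], 0],
    [[59, -289, 4], 0],
    [[59, -289, 4], 0],
  ],
)

```text
time: 9.5
position: [477.3, -242.8, 181.5]
orientation: [0.088, 3.139, -0.001]
ft_force: [0.1, 0.6, -1.0]
finger_gap: 25.4
gripper_force: 79.9
```

>>> step_arm(
  moves=[
    [[-8, -190, 0], 0],
    [[-8, -190, 0], 0],
    [[-8, -190, 20], 0],
    [[-8, -190, 75], 0],
    [[-8, -190, 117], 0],
  ],
)

```text
time: 10.12
position: [475.1, -431.8, 61.8]
orientation: [0.089, 3.14, 0.001]
ft_force: [0.9, 0.9, -1.9]
finger_gap: 25.5
gripper_force: 79.9
```

>>> step_arm(
  moves=[
    [[0, 0, 0], 0],
    [[0, 0, 2], 0],
  ],
)

```text
time: 10.38
position: [476.7, -431.5, 63.7]
orientation: [0.085, 3.138, -0.004]
ft_force: [-0.5, -0.6, -0.2]
finger_gap: 25.5
gripper_force: 80.2
```

>>> step_arm(
  moves=[
    [[0, 0, 0], 0],
    [[0, 0, 0], 0],
    [[0, 0, 0], 0],
    [[0, 0, -50], 0],
    [[0, 0, -105], 0],
  ],
  claw=50,
)

```text
time: 11.0
position: [474.8, -429.8, 165.6]
orientation: [-0.086, -3.138, -0.004]
ft_force: [1.7, -0.5, 0.8]
finger_gap: 50.2
gripper_force: 0.0
```

>>> step_arm(
  moves=[
    [[12, 250, -30], 0],
    [[12, 250, -30], 0],
    [[12, 250, -30], 0],
    [[12, 250, -30], 0],
  ],
)

```text
time: 11.5
position: [477.1, -180.7, 196.4]
orientation: [0.087, 3.139, -0.0]
ft_force: [0.4, 0.5, -0.5]
finger_gap: 50.2
gripper_force: 0.0
```

Run:
```python
from h import *
st()
p,d=grab("top");cv2.imwrite("pics/t3.png",cv2.resize(p[140:270,150:480,::-1],None,fx=2.4,fy=2.4,interpolation=cv2.INTER_CUBIC))
hsv=cv2.cvtColor(p,cv2.COLOR_RGB2HSV);S,V=hsv[...,1].astype(int),hsv[...,2].astype(int)
for a,r,c,xy in blobs((S<70)&(V>130)|(V<85),(155,175,255,255))[:2]:
    W=np.array([onz("top",u,v,14)[:2] for u,v in xy]);m=W.mean(0);_,_,vt=np.linalg.svd(W-m);e=vt[0]*np.sign(vt[0][0]);t=(W-m)@e
    print(a,np.arctan2(e[1],e[0]),"origin",m+e*(t.max()+t.min()-4)/2)
plan([(445,0,220,3.05),(414.7,259.5,120,3.002),(414.7,259.5,18,3.002)])
```

```text
t 11.5 pos [ 477.1 -180.7  196.4] h 3.086 F [ 0.4  0.5 -0.5] gap 50.2 gf 0.0
314 -0.1410866487067207 origin [412.67941348 259.53235422]
295 0.3728918341351435 origin [484.50388442 415.90213495]
tgt (445, 0, 220, 3.05) -> [[40.4,171.5,-22.0],0.043] rows 2.8
tgt (414.7, 259.5, 120, 3.002) -> [[53.9,255.6,100.0],0.048] rows 4.5
tgt (414.7, 259.5, 18, 3.002) -> [[0.0,0.0,102.0],-0.000] rows 1.6
```

View pics/t3.png

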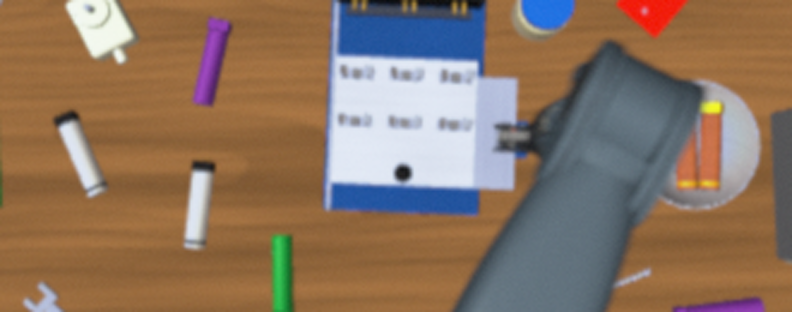

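Both old capacitors lie side by side in the bowl, at crop positions (687,145) and (711,145). The clips are empty and the new capacitors haven't moved. Next I fetch the near one at (412.7,259.5).

>>> step_arm(
  moves=[
    [[40, 172, -22], 0.043],
    [[40, 172, -22], 0.043],
    [[40, 172, -22], 0.043],
  ],
)

```text
time: 11.92
position: [446.3, -6.8, 218.5]
orientation: [0.153, 3.136, 0.0]
ft_force: [0.3, -0.2, 0.2]
finger_gap: 50.1
gripper_force: 0.0
```

>>> step_arm(
  moves=[
    [[56, 256, 100], 0.048],
    [[56, 256, 100], 0.048],
    [[56, 256, 100], 0.048],
    [[56, 256, 100], 0.048],
    [[56, 256, 100], 0.048],
  ],
)

```text
time: 12.55
position: [414.6, 254.0, 116.5]
orientation: [-0.224, -3.132, 0.0]
ft_force: [0.5, -1.5, -0.9]
finger_gap: 50.0
gripper_force: 0.0
```

Run:
```python
from h import *
st()
plan([(412.7,259.5,20,3.0016)])
```

```text
t 12.55 pos [414.6 254.  116.5] h 2.999 F [ 0.5 -1.5 -0.9] gap 50.0 gf 0.0
tgt (412.7, 259.5, 20, 3.002) -> [[2.7,5.2,96.5],-0.003] rows 1.5
```

>>> step_arm(
  moves=[
    [[3, 5, 50], 0],
    [[3, 5, 80], 0],
    [[3, 5, 96], 0],
    [[3, 5, 96], 0],
  ],
)

```text
time: 13.05
position: [413.1, 256.6, 20.8]
orientation: [-0.229, -3.131, 0.002]
ft_force: [0.9, -0.1, 0.3]
finger_gap: 50.3
gripper_force: 0.0
```

>>> step_arm(
  moves=[
    [[0, 0, 0], 0],
    [[0, 0, 0], 0],
    [[0, 0, 0], 0],
    [[0, 0, 0], 0],
  ],
  claw=15,
)

```text
time: 13.55
position: [415.6, 257.7, 23.9]
orientation: [0.229, 3.129, 0.003]
ft_force: [-0.3, 0.0, 6.3]
finger_gap: 25.0
gripper_force: 79.2
```

>>> step_arm(
  moves=[
    [[0, 0, -40], 0],
    [[0, 0, -100], 0],
    [[0, 0, -150], 0],
    [[0, 0, -150], 0],
  ],
)

```text
time: 14.05
position: [417.0, 258.5, 177.4]
orientation: [0.228, 3.123, 0.008]
ft_force: [1.3, 0.6, -1.7]
finger_gap: 24.9
gripper_force: 78.9
```

Run:
```python
from h import *
st()
plan([(500,150,170,3.087),(550,-21,150,3.087)])
p,d=grab("side")
hsv=cv2.cvtColor(p,cv2.COLOR_RGB2HSV);S,V=hsv[...,1].astype(int),hsv[...,2].astype(int)
cv2.imwrite("pics/s3.png",cv2.resize(p[140:320,220:400,::-1],None,fx=3.3,fy=3.3,interpolation=cv2.INTER_CUBIC))
```

```text
t 14.05 pos [417.  258.5 177.4] h 2.996 F [ 1.3  0.6 -1.7] gap 24.9 gf 78.9
tgt (500, 150, 170, 3.087) -> [[-97.9,-95.3,7.4],-0.091] rows 2.2
tgt (550, -21, 150, 3.087) -> [[-59.3,-168.0,20.0],-0.000] rows 2.9
```

View pics/s3.png

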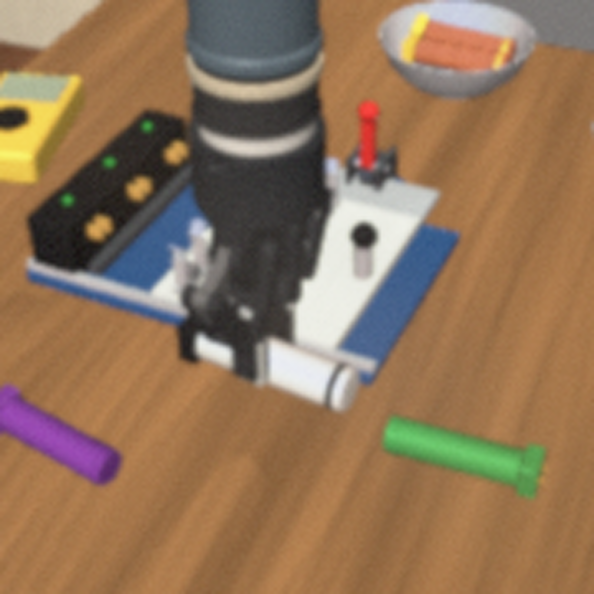

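The new capacitor is gripped level, block end forward. Carrying it to slot 2.

>>> step_arm(
  moves=[
    [[-98, -95, 7], -0.091],
    [[-98, -95, 7], -0.091],
    [[-98, -95, 7], -0.091],
    [[-98, -95, 7], -0.091],
  ],
)

```text
time: 14.6
position: [495.8, 148.2, 162.4]
orientation: [-0.089, -3.136, 0.0]
ft_force: [0.0, 1.0, -1.4]
finger_gap: 25.4
gripper_force: 79.0
```

>>> step_arm(
  moves=[
    [[-61, -168, 30], 0],
    [[-61, -168, 30], 0],
    [[-61, -168, 50], 0],
    [[-61, -168, 65], 0],
    [[-61, -168, 65], 0],
  ],
)

```text
time: 15.22
position: [546.2, -20.3, 97.2]
orientation: [-0.084, -3.135, -0.003]
ft_force: [-0.1, 0.7, -0.5]
finger_gap: 24.9
gripper_force: 79.1
```

>>> step_arm(
  moves=[
    [[0, 0, 0], 0],
  ],
)

```text
time: 15.35
position: [548.4, -20.2, 100.2]
orientation: [0.082, 3.14, 0.001]
ft_force: [0.6, 0.3, -0.7]
finger_gap: 25.1
gripper_force: 79.1
```

Run:
```python
from h import *
st()
plan([(553,-21.3,85,3.087)])
p,d=grab("top");cv2.imwrite("pics/t4.png",cv2.resize(p[120:230,270:390,::-1],None,fx=5,fy=5,interpolation=cv2.INTER_CUBIC))
```

```text
t 15.35 pos [548.4 -20.2 100.2] h 3.09 F [ 0.6  0.3 -0.7] gap 25.1 gf 79.1
tgt (553, -21.3, 85, 3.087) -> [[-4.6,-0.9,15.2],0.003] rows 0.3
```

View pics/t4.png

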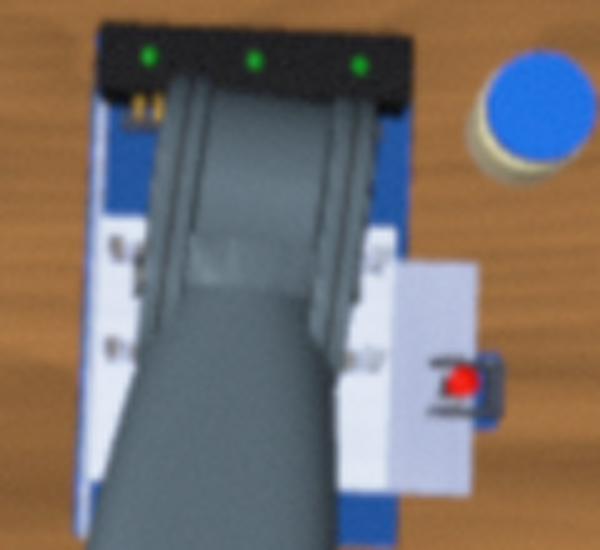

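The arm hides the slot from the top camera, so I'll correct by the readings and press in.

>>> step_arm(
  moves=[
    [[-4, -1, 10], 0],
    [[-4, -1, 16], 0],
    [[-4, -1, 22], 0],
    [[-4, -1, 28], 0],
    [[-4, -1, 34], 0],
  ],
)

```text
time: 16.02
position: [554.2, -22.6, 67.5]
orientation: [0.088, 3.136, 0.003]
ft_force: [0.8, 3.2, 0.8]
finger_gap: 25.2
gripper_force: 79.4
```

>>> step_arm(
  moves=[
    [[0, 0, 5], 0],
    [[0, 0, 9], 0],
    [[0, 0, 9], 0],
  ],
)

```text
time: 16.4
position: [553.3, -22.0, 59.7]
orientation: [0.085, 3.138, 0.005]
ft_force: [-3.8, 5.6, 14.0]
finger_gap: 25.0
gripper_force: 80.9
```

Run:
```python
from h import *
st()
p,d=grab("side");cv2.imwrite("pics/s4.png",cv2.resize(p[150:250,210:360,::-1],None,fx=5,fy=5,interpolation=cv2.INTER_CUBIC))
```

```text
t 16.4 pos [553.3 -22.   59.7] h 3.087 F [-3.8  5.6 14. ] gap 25.0 gf 80.9
```

View pics/s4.png

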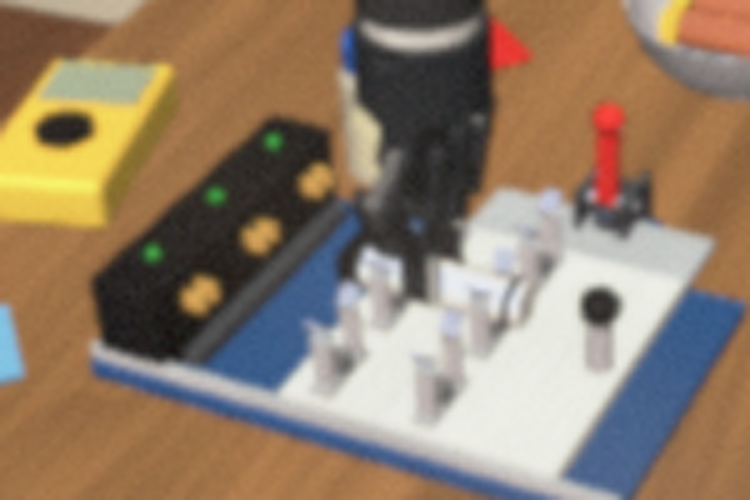

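The can sits down between the slot 2 clips at crop (440,285). I'll press a touch more, release, rise and check.

>>> step_arm(
  moves=[
    [[0, 0, 3], 0],
    [[0, 0, 3], 0],
  ],
)

```text
time: 16.7
position: [555.2, -22.1, 59.6]
orientation: [0.085, 3.133, 0.005]
ft_force: [-4.0, 6.6, 22.0]
finger_gap: 24.8
gripper_force: 81.7
```

>>> step_arm(
  moves=[
    [[0, 0, 0], 0],
    [[0, 0, 0], 0],
    [[0, 0, 0], 0],
    [[0, 0, -60], 0],
    [[0, 0, -120], 0],
  ],
  claw=50,
)

```text
time: 17.32
position: [550.8, -23.5, 172.2]
orientation: [-0.086, -3.135, -0.0]
ft_force: [0.9, 0.3, 0.3]
finger_gap: 50.0
gripper_force: 0.0
```

Run:
```python
from h import *
st()
plan([(520,230,190,3.3),(487.2,416.5,120,3.5155),(487.2,416.5,20,3.5155)])
```

```text
t 17.32 pos [550.8 -23.5 172.2] h 3.087 F [0.9 0.3 0.3] gap 50.0 gf 0.0
tgt (520, 230, 190, 3.3) -> [[44.7,251.5,-17.8],-0.213] rows 4.1
tgt (487.2, 416.5, 120, 3.515) -> [[3.0,189.3,70.0],-0.216] rows 3.2
tgt (487.2, 416.5, 20, 3.515) -> [[-0.0,0.0,100.0],-0.000] rows 1.6
```

Bottomed out at 22 N. I move towards the second new capacitor and check slot 2 from the top on the way.

>>> step_arm(
  moves=[
    [[45, 252, -20], -0.213],
    [[45, 252, -20], -0.213],
    [[45, 252, -20], -0.213],
    [[45, 252, -20], -0.213],
    [[45, 252, -20], -0.213],
  ],
)

```text
time: 17.95
position: [520.2, 234.1, 192.8]
orientation: [0.257, -3.13, -0.001]
ft_force: [0.3, -0.5, -0.4]
finger_gap: 50.0
gripper_force: 0.0
```

>>> step_arm(
  moves=[
    [[3, 189, 70], -0.216],
    [[3, 189, 70], -0.216],
    [[3, 189, 70], -0.216],
    [[3, 189, 70], -0.216],
  ],
)

```text
time: 18.45
position: [486.6, 417.8, 119.7]
orientation: [0.588, -3.081, 0.004]
ft_force: [0.6, -1.2, -0.2]
finger_gap: 50.2
gripper_force: 0.0
```

Run:
```python
from h import *
st()
plan([(485.5,416.2,20,3.515)])
p,d=grab("top");np.savez("top5.npz",p=p,d=d)
cv2.imwrite("pics/t5.png",cv2.resize(p[120:235,270:390,::-1],None,fx=5,fy=5,interpolation=cv2.INTER_CUBIC))
print("depths along can", [(v,round(float(d[v,319]),1)) for v in range(158,200,4)])
```

```text
t 18.45 pos [486.6 417.8 119.7] h -2.764 F [ 0.6 -1.2 -0.2] gap 50.2 gf 0.0
tgt (485.5, 416.2, 20, 3.515) -> [[1.6,-1.1,99.7],0.004] rows 1.6
depths along can [(158, 1358.4), (162, 1364.5), (166, 1355.1), (170, 1358.2), (174, 1356.0), (178, 1358.4), (182, 1355.3), (186, 1356.4), (190, 1350.5), (194, 1397.5), (198, 1391.9)]
```

View pics/t5.png

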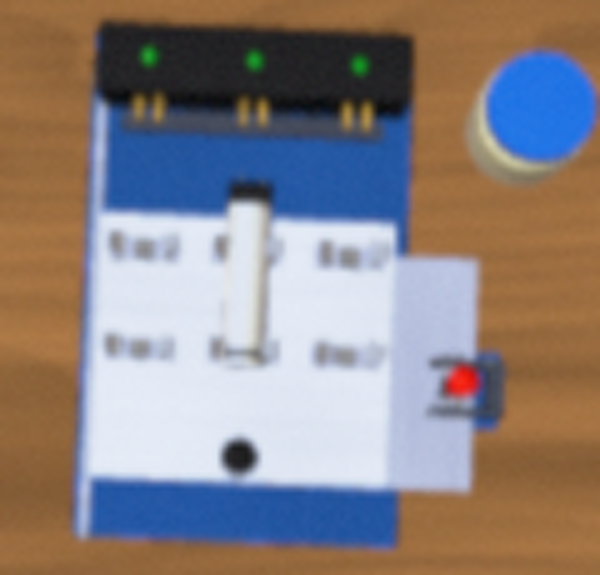

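The new capacitor is snapped in, with depth about 1356 like the old one, and it points the right way. It sits too far forward, though: block edge at v≈156.6 against ≈161 for the old one. I'll measure that against the first picture.

Run:
```python
from h import *
a=np.load("top0.npz")["p"].astype(int);b=np.load("top5.npz")["p"].astype(int)
for v in range(152,200): print(v,a[v,317:322].mean(0).round().astype(int),b[v,317:322].mean(0).round().astype(int))
```

```text
152 [ 36  86 160] [ 36  87 161]
153 [ 35  86 159] [ 37  87 161]
154 [ 35  86 160] [ 39  86 158]
155 [ 37  87 161] [ 42  80 139]
156 [ 35  86 161] [35 57 95]
157 [ 35  86 162] [35 40 53]
158 [ 36  87 161] [38 38 42]
159 [ 60  94 156] [68 70 75]
160 [127 128 134] [142 148 156]
161 [206 185  77] [206 214 222]
162 [239 221   0] [221 227 234]
163 [243 226   0] [222 228 234]
164 [237 214   0] [222 228 235]
165 [218 167  39] [222 228 234]
166 [201 123  65] [222 228 234]
167 [196 110  70] [222 227 234]
168 [197 111  71] [221 227 233]
169 [198 112  73] [221 227 233]
170 [198 112  73] [220 226 232]
171 [196 110  71] [220 226 231]
172 [195 110  70] [221 226 232]
173 [196 110  71] [221 226 231]
174 [197 110  70] [220 225 230]
175 [199 111  72] [220 225 230]
176 [199 112  72] [219 224 229]
177 [199 112  72] [219 223 228]
178 [197 110  70] [218 223 227]
179 [197 110  71] [218 222 226]
180 [196 109  69] [217 222 225]
181 [197 110  70] [217 221 225]
182 [198 110  71] [216 221 224]
183 [198 110  70] [216 221 223]
184 [196 109  69] [216 219 222]
185 [194 109  69] [215 219 221]
186 [193 107  69] [214 217 219]
187 [192 107  68] [213 217 219]
188 [193 108  72] [208 212 214]
189 [195 110  74] [183 188 192]
190 [193 110  75] [143 146 151]
191 [190 108  74] [166 170 174]
192 [187 106  70] [190 194 199]
193 [192 116  65] [195 202 215]
194 [205 149  54] [219 226 238]
195 [215 172  41] [224 231 243]
196 [201 142  66] [224 231 243]
197 [183 134 117] [224 231 243]
198 [190 179 191] [224 231 243]
199 [217 223 236] [225 232 244]
```

It's about 4.5 px, so 14 mm too far along +x; I'll slide it back later. First I pick up the second new one here.

>>> step_arm(
  moves=[
    [[2, -1, 50], 0],
    [[2, -1, 80], 0],
    [[2, -1, 99], 0],
    [[2, -1, 99], 0],
  ],
)

```text
time: 19.0
position: [486.9, 413.1, 23.2]
orientation: [0.581, -3.084, 0.003]
ft_force: [0.3, 0.3, 0.1]
finger_gap: 50.6
gripper_force: 0.0
```

>>> step_arm(
  moves=[
    [[0, 0, 0], 0],
    [[0, 0, 0], 0],
    [[0, 0, 0], 0],
    [[0, 0, 0], 0],
  ],
  claw=15,
  grip_force=110,
)

```text
time: 19.5
position: [488.9, 415.9, 27.5]
orientation: [-0.583, 3.082, 0.002]
ft_force: [-0.6, -0.9, 6.0]
finger_gap: 23.6
gripper_force: 108.0
```

>>> step_arm(
  moves=[
    [[0, 0, -40], 0],
    [[0, 0, -100], 0],
    [[0, 0, -150], 0],
    [[0, 0, -150], 0],
  ],
)

```text
time: 20.0
position: [490.1, 417.4, 182.0]
orientation: [-0.583, 3.075, 0.008]
ft_force: [1.0, 0.1, -0.6]
finger_gap: 23.6
gripper_force: 108.1
```

Run:
```python
from h import *
st()
plan([(500,250,180,3.2),(549,46,150,3.087),(552,44.5,100,3.087)])
```

```text
t 20.0 pos [490.1 417.4 182. ] h -2.767 F [ 1.   0.1 -0.6] gap 23.6 gf 108.1
tgt (500, 250, 180, 3.2) -> [[52.0,-159.4,2.0],0.316] rows 2.7
tgt (549, 46, 150, 3.087) -> [[-37.0,-206.5,30.0],0.113] rows 3.4
tgt (552, 44.5, 100, 3.087) -> [[-3.1,-1.3,50.0],-0.000] rows 0.8
```

>>> step_arm(
  moves=[
    [[52, -159, 2], 0.316],
    [[52, -159, 2], 0.316],
    [[52, -159, 2], 0.316],
    [[52, -159, 2], 0.316],
  ],
)

```text
time: 20.5
position: [496.4, 245.3, 171.2]
orientation: [0.085, -3.138, 0.002]
ft_force: [0.4, 0.8, -2.0]
finger_gap: 23.2
gripper_force: 108.4
```

>>> step_arm(
  moves=[
    [[-37, -206, 30], 0.113],
    [[-37, -206, 30], 0.113],
    [[-37, -206, 30], 0.113],
    [[-37, -206, 30], 0.113],
    [[-37, -206, 30], 0.113],
  ],
)

```text
time: 21.12
position: [545.7, 43.8, 141.1]
orientation: [-0.09, -3.138, -0.001]
ft_force: [0.2, 1.6, -0.4]
finger_gap: 23.2
gripper_force: 108.6
```

>>> step_arm(
  moves=[
    [[0, 0, 0], 0],
  ],
)

```text
time: 21.25
position: [545.5, 45.9, 142.0]
orientation: [-0.084, -3.139, -0.002]
ft_force: [-0.4, 0.9, -1.5]
finger_gap: 23.1
gripper_force: 108.6
```

Run:
```python
from h import *
st()
p,d=grab("side");cv2.imwrite("pics/s5.png",cv2.resize(p[120:250,210:360,::-1],None,fx=4.5,fy=4.5,interpolation=cv2.INTER_CUBIC))
plan([(554,44.5,100,3.087)])
```

```text
t 21.25 pos [545.5  45.9 142. ] h 3.088 F [-0.4  0.9 -1.5] gap 23.1 gf 108.6
tgt (554, 44.5, 100, 3.087) -> [[-8.4,-1.2,42.3],0.002] rows 0.7
```

View pics/s5.png

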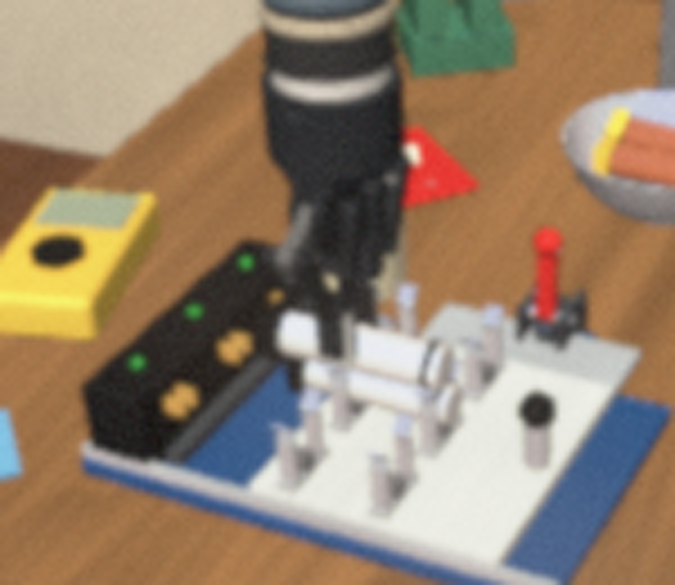

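The can is held level over slot 1, with its plain end at crop (445,368), which is pixel (309,202). That gives its offset in the grip.

Run:
```python
from h import *
for X in [(545.5-4-56*.998,45.9+56*.055,128.5),(545.5-4+46,45.9-46*.055,128.5)]:
    u,v=proj("side",np.array(X));print("expected end if offset -4:",u,v,"crop",(u-210)*4.5,(v-120)*4.5)
print("ring",onz("side",308.9,201.8,128.5).round(1))
```

```text
expected end if offset -4: 307.65849392863436 201.2455281627216 crop 439.4632226788546 365.6048767322472
expected end if offset -4: 273.0648349332751 192.52389906508282 crop 283.79175719973796 326.35754579287266
ring [481.7  50.2 128.5]
```

>>> step_arm(
  moves=[
    [[-9, -1, 30], 0],
    [[-9, -1, 48], 0],
    [[-9, -1, 56], 0],
    [[-9, -1, 62], 0],
    [[-9, -1, 66], 0],
  ],
)

```text
time: 21.92
position: [555.5, 44.0, 80.1]
orientation: [0.087, 3.137, 0.002]
ft_force: [-2.5, 0.2, 9.9]
finger_gap: 23.1
gripper_force: 109.5
```

>>> step_arm(
  moves=[
    [[0, 0, 5], 0],
    [[0, 0, 10], 0],
    [[0, 0, 14], 0],
    [[0, 0, 17], 0],
    [[0, 0, 17], 0],
  ],
)

```text
time: 22.55
position: [555.5, 44.3, 63.3]
orientation: [0.085, 3.138, 0.003]
ft_force: [-5.0, 3.9, 13.8]
finger_gap: 23.3
gripper_force: 110.1
```

>>> step_arm(
  moves=[
    [[0, 0, 3], 0],
    [[0, 0, 5], 0],
  ],
)

```text
time: 22.8
position: [558.5, 44.1, 63.1]
orientation: [0.085, 3.13, 0.003]
ft_force: [-6.9, 2.4, 32.4]
finger_gap: 23.3
gripper_force: 111.6
```

>>> step_arm(
  moves=[
    [[0, 0, 0], 0],
    [[0, 0, 0], 0],
    [[0, 0, 0], 0],
    [[0, 0, -60], 0],
    [[0, 0, -120], 0],
  ],
  claw=50,
  grip_force=60,
)

```text
time: 23.42
position: [552.9, 43.0, 173.0]
orientation: [-0.086, -3.135, 0.0]
ft_force: [1.0, 0.6, -0.7]
finger_gap: 49.7
gripper_force: 0.0
```

>>> step_arm(
  moves=[
    [[150, 100, -10], 0],
    [[150, 100, -10], 0],
    [[150, 100, -10], 0],
    [[150, 100, -10], 0],
  ],
)

```text
time: 23.92
position: [407.6, 152.7, 184.0]
orientation: [-0.079, -3.139, 0.0]
ft_force: [0.5, -0.1, -0.1]
finger_gap: 50.4
gripper_force: 0.0
```

Run:
```python
from h import *
st()
p,d=grab("top");np.savez("top6.npz",p=p,d=d)
a=np.load("top0.npz")["p"].astype(int);b=p.astype(int);np.set_printoptions(linewidth=250)
for n,im in (("old",a),("new",b)):
  for c in (297,318):
    print(n,c,"R-G" if 0 else "sum",[(v,int(im[v,c-1:c+4].sum(1).mean())) for v in list(range(153,168))+list(range(186,199))])
print([d[v,298] for v in range(165,190,4)],[d[v,319] for v in range(165,190,4)])
cv2.imwrite("pics/t6.png",cv2.resize(p[120:235,270:390,::-1],None,fx=5,fy=5,interpolation=cv2.INTER_CUBIC))
```

```text
t 23.93 pos [407.6 152.7 184. ] h 3.091 F [ 0.5 -0.1 -0.1] gap 50.4 gf 0.0
old 297 sum [(153, 275), (154, 279), (155, 274), (156, 282), (157, 281), (158, 283), (159, 334), (160, 441), (161, 500), (162, 470), (163, 469), (164, 449), (165, 392), (166, 374), (167, 379), (186, 363), (187, 372), (188, 382), (189, 382), (190, 380), (191, 371), (192, 358), (193, 375), (194, 409), (195, 421), (196, 400), (197, 456), (198, 597)]
old 318 sum [(153, 279), (154, 281), (155, 285), (156, 282), (157, 282), (158, 284), (159, 309), (160, 388), (161, 467), (162, 460), (163, 469), (164, 450), (165, 424), (166, 389), (167, 375), (186, 369), (187, 367), (188, 373), (189, 379), (190, 378), (191, 372), (192, 363), (193, 373), (194, 407), (195, 427), (196, 408), (197, 434), (198, 560)]
new 297 sum [(153, 275), (154, 279), (155, 280), (156, 278), (157, 279), (158, 276), (159, 242), (160, 163), (161, 113), (162, 123), (163, 234), (164, 454), (165, 635), (166, 668), (167, 670), (186, 638), (187, 637), (188, 635), (189, 629), (190, 621), (191, 615), (192, 582), (193, 481), (194, 417), (195, 529), (196, 589), (197, 623), (198, 685)]
new 318 sum [(153, 279), (154, 255), (155, 179), (156, 121), (157, 111), (158, 209), (159, 439), (160, 635), (161, 675), (162, 677), (163, 676), (164, 675), (165, 675), (166, 673), (167, 671), (186, 641), (187, 626), (188, 550), (189, 432), (190, 510), (191, 571), (192, 591), (193, 672), (194, 693), (195, 690), (196, 689), (197, 690), (198, 692)]
[np.float32(1361.8422), np.float32(1352.8113), np.float32(1354.7122), np.float32(1352.6602), np.float32(1356.9454), np.float32(1354.862), np.float32(1354.1544)] [np.float32(1354.8496), np.float32(1353.2041), np.float32(1355.1926), np.float32(1358.4834), np.float32(1353.2179), np.float32(1354.3303), np.float32(1350.4323)]
```

View pics/t6.png

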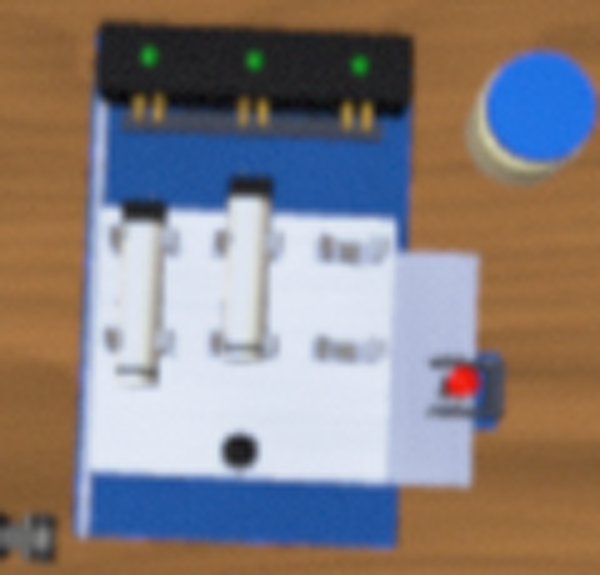

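The slot 1 capacitor is in place (edge 159.6 against 159.7, carriage crept forward about 3 mm). The slot 2 one is about 14 mm too far forward, so I'll pinch it between the clips and slide it back.

Run:
```python
from h import *
plan([(556,-21,140,3.087),(559,-21.3,50,3.087)])
p=np.load("top6.npz")["p"];V=p.max(2)
for n,f in (("0","top0.npz"),("6","top6.npz")):
    q=np.load(f)["p"];V=q.max(2).astype(int)
    for a,r,c,xy in blobs(V<75,(303,200,333,220),8)[:1]:print(n,c.round(2),onz("top",*c,64).round(1))
    for a,r,c,xy in blobs(V<60,(280,115,358,150),100)[:1]:
        top=xy[np.abs(xy[:,0]-319)<4][:,1];print("contact rows at u=319",top.min(),top.max(),onz("top",319,top.max()+.5,70).round(1))
```

```text
tgt (556, -21, 140, 3.087) -> [[-155.5,-165.0,44.0],0.003] rows 3.7
tgt (559, -21.3, 50, 3.087) -> [[-3.0,-0.1,90.0],-0.000] rows 1.4
0 [317.5  211.73] [449.6 -15.5  64. ]
contact rows at u=319 126 141 [669.2 -25.6  70. ]
6 [317.5  209.73] [455.8 -15.7  64. ]
contact rows at u=319 126 141 [669.2 -25.6  70. ]
```

>>> step_arm(
  moves=[
    [[-155, -165, 44], 0],
    [[-155, -165, 44], 0],
    [[-155, -165, 44], 0],
    [[-155, -165, 44], 0],
    [[-155, -165, 44], 0],
  ],
)

```text
time: 24.6
position: [557.3, -26.0, 137.7]
orientation: [-0.095, -3.137, 0.001]
ft_force: [-0.9, -0.4, 0.6]
finger_gap: 50.1
gripper_force: 0.0
```

Run:
```python
from h import *
st();plan([(560,-21.3,49,3.087)])
```

```text
t 24.6 pos [557.3 -26.  137.7] h 3.081 F [-0.9 -0.4  0.6] gap 50.1 gf 0.0
tgt (560, -21.3, 49, 3.087) -> [[-2.5,4.9,88.7],-0.006] rows 1.4
```

>>> step_arm(
  moves=[
    [[-3, 4, 30], 0],
    [[-3, 4, 70], 0],
    [[-3, 4, 89], 0],
    [[-3, 4, 89], 0],
  ],
)

```text
time: 25.1
position: [557.6, -17.9, 49.6]
orientation: [-0.086, -3.136, -0.001]
ft_force: [0.1, 1.0, -0.7]
finger_gap: 50.2
gripper_force: 0.0
```

>>> step_arm(
  moves=[
    [[0, 0, 0], 0],
    [[0, 0, 0], 0],
    [[0, 0, 0], 0],
    [[0, 0, 0], 0],
  ],
  claw=15,
  grip_force=60,
)

```text
time: 25.6
position: [560.4, -20.9, 53.8]
orientation: [0.089, 3.138, -0.009]
ft_force: [-1.5, -6.5, 0.8]
finger_gap: 25.9
gripper_force: 59.0
```

>>> step_arm(
  moves=[
    [[4, 0, 0], 0],
    [[8, 0, 0], 0],
    [[12, 0, 0], 0],
    [[14, 0, 0], 0],
    [[14, 0, 0], 0],
  ],
)

```text
time: 26.22
position: [547.9, -20.3, 54.4]
orientation: [0.089, 3.134, -0.009]
ft_force: [0.6, -5.6, -0.2]
finger_gap: 26.0
gripper_force: 59.0
```

>>> step_arm(
  moves=[
    [[0, 0, 0], 0],
    [[0, 0, 0], 0],
    [[0, 0, 0], 0],
    [[0, 0, -60], 0],
    [[0, 0, -120], 0],
  ],
  claw=50,
)

```text
time: 26.85
position: [544.1, -16.9, 171.4]
orientation: [-0.085, -3.137, -0.001]
ft_force: [1.1, -0.6, 0.4]
finger_gap: 50.0
gripper_force: 0.0
```

>>> step_arm(
  moves=[
    [[150, -120, -10], 0],
    [[150, -120, -10], 0],
    [[150, -120, -10], 0],
    [[150, -120, -10], 0],
  ],
)

```text
time: 27.35
position: [386.7, -130.4, 181.9]
orientation: [0.093, 3.14, -0.001]
ft_force: [1.1, 0.4, 1.0]
finger_gap: 50.0
gripper_force: 0.0
```

```bash
cat > chk.py <<'E'
from h import *
import sys
st()
p,d=grab("top");np.savez(sys.argv[1],p=p,d=d)
b=p.astype(int);V=p.max(2).astype(int)
for c in (297,318):
    s=b[:,c-1:c+4].sum(1 if 0 else 2).mean(1)
    e=next(v for v in range(145,175) if s[v]<196);e=e-1+(s[e-1]-196)/(s[e-1]-s[e])
    k=e+34; r=int(k)-4+np.argmin(s[int(k)-4:int(k)+5])
    y=s[r-1:r+2];print(c,"edge",round(e,2),"ring",round(r+(y[0]-y[2])/2/(y[0]+y[2]-2*y[1]),2),"depth",d[168:186,c+1].mean())
# carriage: knob centroid (dark weight)
w=np.clip(150-V[202:220,308:328],0,None).astype(float);yy,xx=np.mgrid[202:220,308:328]
ku,kv=(w*xx).sum()/w.sum(),(w*yy).sum()/w.sum();print("knob",ku,kv,onz("top",ku,kv,64).round(1))
E
python3 chk.py top7.npz
python3 - <<'E'
from h import *
for f in ("top0.npz","top6.npz"):
    p=np.load(""+f)["p"];V=p.max(2).astype(int)
    w=np.clip(150-V[202:220,308:328],0,None).astype(float);yy,xx=np.mgrid[202:220,308:328];print(f,(w*yy).sum()/w.sum())
E
```

```text
t 27.35 pos [ 386.7 -130.4  181.9] h 3.082 F [1.1 0.4 1. ] gap 50.0 gf 0.0
297 edge 159.6 ring 193.87 depth 1355.1558
318 edge 158.68 ring 193.1 depth 1355.7842
knob 317.509735744089 209.7162726008345 [455.9 -15.7  64. ]
top0.npz 211.61945983379502
top6.npz 209.71728481455563
```

Run:
```python
from h import *
k=onz("top",317.5,209.72,64)[:2]; k0=onz("top",317.5,211.62,64)[:2]
e=np.array([np.cos(-.055),np.sin(-.055)])
for n,u,v,kk in (("new1",298.5,159.6,k),("new2",319.5,158.7,k),("old1",298.5,159.6,k0),("old2",319.5,159.9,k0)):
    P=onz("top",u,v,64)[:2];print(n,P.round(1),"origin rel slot x:",round((P-kk)@e-160,1))
# clip mid-points rel. knob in grey image : deck darkness profile at slot3
```

```text
new1 [614.5  40. ] origin rel slot x: -4.7
new2 [615.8 -25.9] origin rel slot x: 0.3
old1 [614.5  40. ] origin rel slot x: 1.2
old2 [612.  -25.8] origin rel slot x: 2.4
```

New2 is centred. New1 is about 4.7 mm back since the carriage crept, so I'll nudge it forward.

Run:
```python
from h import *
plan([(557,45.2,140,3.087),(557,45.2,49,3.087)])
```

```text
tgt (557, 45.2, 140, 3.087) -> [[-158.7,184.7,42.0],-0.003] rows 4.0
tgt (557, 45.2, 49, 3.087) -> [[0.0,0.0,91.0],-0.000] rows 1.5
```

>>> step_arm(
  moves=[
    [[-159, 182, 42], -0.003],
    [[-159, 182, 42], -0.003],
    [[-159, 182, 42], -0.003],
    [[-159, 182, 42], -0.003],
    [[-159, 182, 42], -0.003],
  ],
)

```text
time: 28.02
position: [559.1, 48.4, 136.3]
orientation: [-0.071, -3.137, -0.002]
ft_force: [-1.4, -0.0, -0.5]
finger_gap: 50.0
gripper_force: 0.0
```

>>> step_arm(
  moves=[
    [[0, 0, 0], 0],
    [[0, 0, 0], 0],
  ],
)

```text
time: 28.28
position: [557.7, 43.6, 140.3]
orientation: [0.082, 3.14, -0.0]
ft_force: [0.1, -0.7, 0.4]
finger_gap: 50.2
gripper_force: 0.0
```

>>> step_arm(
  moves=[
    [[1, 1, 50], 0],
    [[1, 1, 80], 0],
    [[1, 1, 91], 0],
    [[1, 1, 91], 0],
  ],
)

```text
time: 28.78
position: [556.5, 44.4, 48.9]
orientation: [-0.083, -3.14, -0.0]
ft_force: [-0.4, 0.4, 0.8]
finger_gap: 49.6
gripper_force: 0.0
```

>>> step_arm(
  moves=[
    [[0, 0, 0], 0],
    [[0, 0, 0], 0],
    [[0, 0, 0], 0],
    [[0, 0, 0], 0],
  ],
  claw=15,
)

```text
time: 29.28
position: [558.5, 44.7, 51.0]
orientation: [0.082, 3.137, -0.001]
ft_force: [-1.3, -1.3, 6.6]
finger_gap: 26.1
gripper_force: 59.1
```

>>> step_arm(
  moves=[
    [[-2, 0, 0], 0],
    [[-4, 0, 0], 0],
    [[-5, 0, 0], 0],
    [[-5, 0, 0], 0],
  ],
)

```text
time: 29.78
position: [561.2, 44.6, 51.0]
orientation: [-0.081, -3.14, 0.001]
ft_force: [-7.2, -0.6, 10.3]
finger_gap: 26.2
gripper_force: 59.6
```

>>> step_arm(
  moves=[
    [[0, 0, 0], 0],
    [[0, 0, 0], 0],
    [[0, 0, 0], 0],
    [[0, 0, -60], 0],
    [[0, 0, -120], 0],
  ],
  claw=50,
)

```text
time: 30.4
position: [560.6, 44.8, 168.0]
orientation: [-0.081, -3.137, -0.0]
ft_force: [0.6, 0.4, 1.5]
finger_gap: 49.9
gripper_force: 0.0
```

>>> step_arm(
  moves=[
    [[150, -160, -10], 0],
    [[150, -160, -10], 0],
    [[150, -160, -10], 0],
    [[150, -160, -10], 0],
  ],
)

```text
time: 30.9
position: [402.0, -108.6, 178.6]
orientation: [0.084, 3.14, -0.001]
ft_force: [0.2, -0.8, -0.1]
finger_gap: 49.8
gripper_force: 0.0
```

```bash
python3 chk.py top8.npz
python3 - <<'E'
from h import *
p=np.load("top8.npz")["p"]
hsv=cv2.cvtColor(p,cv2.COLOR_RGB2HSV);H,S,V=[hsv[...,i].astype(int) for i in range(3)]
for a,r,c,xy in blobs(((H<6)|(H>174))&(S>150)&(V>90),(350,175,380,215),8)[:2]:print("lever",a,c,onz("top",*c,98))
for a,r,c,xy in blobs((H<14)&(S>100)&(V>100),(405,165,470,232),20)[:3]:print("old",a,c.round(1),onz("top",*c,30).round(0))
E
```

```text
t 30.9 pos [ 402.  -108.6  178.6] h 3.088 F [ 0.2 -0.8 -0.1] gap 49.8 gf 0.0
297 edge 158.53 ring 192.99 depth 1355.2733
318 edge 157.94 ring 192.22 depth 1355.9052
knob 317.478591160221 208.98204419889504 [458.2 -15.7  64. ]
lever 30 [362. 196.] [ 493.32415024 -151.91328844   98.        ]
old 446 [440.5 201.5] [ 474. -412.   30.]
```

New1 is now within about 3.5 mm, new2 is centred, and the carriage is still about 117 mm back. The lever knob is at (493,-152). I close the fingers and push it over from the inside.

Run:
```python
from h import *
plan([(493,-117,150,3.087),(493,-117,100,3.087),(492,-140,98,3.087),(490,-160,93,3.087),(489,-180,85,3.087)])
```

```text
tgt (493, -117, 150, 3.087) -> [[-93.0,-1.7,28.8],-0.001] rows 1.6
tgt (493, -117, 100, 3.087) -> [[0.0,0.0,50.0],-0.000] rows 0.8
tgt (492, -140, 98, 3.087) -> [[-0.3,-23.0,2.0],-0.000] rows 0.4
tgt (490, -160, 93, 3.087) -> [[0.9,-20.1,5.0],-0.000] rows 0.3
tgt (489, -180, 85, 3.087) -> [[-0.1,-20.0,8.0],-0.000] rows 0.3
```

>>> step_arm(
  moves=[
    [[-90, -13, 25], 0],
    [[-90, -13, 25], 0],
    [[-90, -13, 40], 0],
    [[-90, -13, 40], 0],
  ],
  claw=0,
)

```text
time: 31.45
position: [491.3, -124.1, 136.4]
orientation: [-0.081, -3.136, -0.003]
ft_force: [0.1, -0.2, -0.1]
finger_gap: 0.0
gripper_force: 0.0
```

Run:
```python
from h import *
st();plan([(493,-115,100,3.087)])
```

```text
t 31.45 pos [ 491.3 -124.1  136.4] h 3.09 F [ 0.1 -0.2 -0.1] gap 0.0 gf 0.0
tgt (493, -115, 100, 3.087) -> [[-1.2,9.2,36.4],0.003] rows 0.6
```

>>> step_arm(
  moves=[
    [[-1, 9, 0], 0],
    [[-1, 9, 20], 0],
    [[-1, 9, 36], 0],
    [[-1, 9, 36], 0],
  ],
)

```text
time: 31.95
position: [493.0, -115.1, 101.2]
orientation: [-0.081, -3.138, -0.002]
ft_force: [-1.0, -1.1, -0.0]
finger_gap: 0.1
gripper_force: 0.0
```

>>> step_arm(
  moves=[
    [[0, -8, 0], 0],
    [[0, -15, 0], 0],
    [[0, -22, 1], 0],
    [[0, -28, 2], 0],
    [[0, -34, 4], 0],
  ],
)

```text
time: 32.58
position: [493.0, -150.7, 98.8]
orientation: [0.082, 3.14, -0.001]
ft_force: [-0.3, 0.8, 1.0]
finger_gap: 0.3
gripper_force: 0.9
```

>>> step_arm(
  moves=[
    [[0, -6, 2], 0],
    [[0, -12, 4], 0],
    [[0, -18, 6], 0],
    [[0, -24, 9], 0],
    [[0, -30, 12], 0],
  ],
)

```text
time: 33.2
position: [490.5, -179.6, 85.6]
orientation: [-0.081, -3.139, -0.002]
ft_force: [0.0, 3.5, -0.2]
finger_gap: 0.0
gripper_force: 1.3
```

Run:
```python
from h import *
st()
p,d=grab("side");cv2.imwrite("pics/s6.png",cv2.resize(p[130:250,240:390,::-1],None,fx=4.5,fy=4.5,interpolation=cv2.INTER_CUBIC))
```

```text
t 33.2 pos [ 490.5 -179.6   85.6] h 3.09 F [ 0.   3.5 -0.2] gap 0.0 gf 1.3
```

View pics/s6.png

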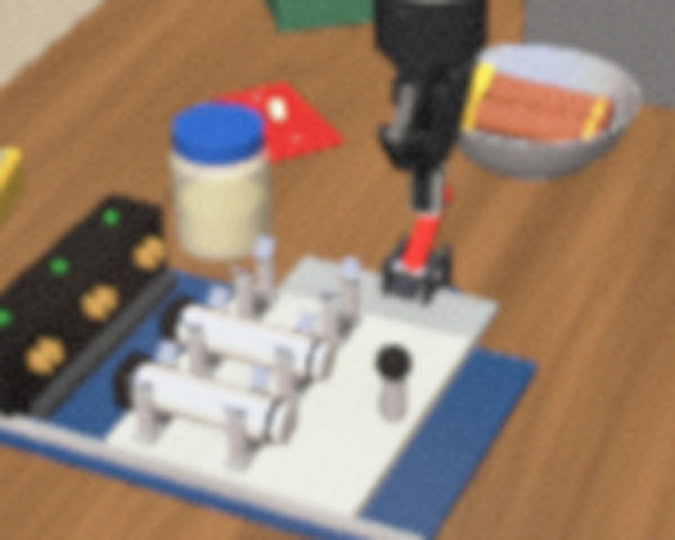

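The lever is leaning out with the fingers behind its knob, and both capacitors sit properly in slots 1 and 2. I push on to its stop. No picture views are left, so from here I go by numbers.

>>> step_arm(
  moves=[
    [[0, -3, 1], 0],
    [[0, -6, 3], 0],
    [[0, -9, 4], 0],
    [[0, -12, 6], 0],
  ],
)

```text
time: 33.75
position: [491.3, -187.5, 82.9]
orientation: [0.078, 3.138, 0.016]
ft_force: [-3.4, 18.6, 18.2]
finger_gap: -0.4
gripper_force: 12.5
```

```bash
cat > lev.py <<'E'
from h import *
st()
for n,box in (("top",(345,175,400,220)),("side",(320,150,350,195))):
    p,d=grab(n);hsv=cv2.cvtColor(p,cv2.COLOR_RGB2HSV);H,S,V=[hsv[...,i].astype(int) for i in range(3)]
    for a,r,c,xy in blobs(((H<6)|(H>174))&(S>150)&(V>80),box,4)[:3]:print(n,a,c.round(1),"bbox",xy.min(0),xy.max(0),"z98",onz(n,*c,98).round(0)[:2],"z69",onz(n,*c,69).round(0)[:2])
E
python3 lev.py
```

```text
t 33.75 pos [ 491.3 -187.5   82.9] h 3.092 F [-3.4 18.6 18.2] gap -0.4 gf 12.5
side 54 [333.5 183. ] bbox [330 178] [337 188] z98 [ 466. -102.] z69 [ 481. -146.]
```

The lever is at its stop (18 N). I retract and go behind the carriage knob.

>>> step_arm(
  moves=[
    [[0, 8, -20], 0],
    [[0, 12, -70], 0],
    [[0, 12, -90], 0],
  ],
)

```text
time: 34.22
position: [492.8, -181.4, 174.5]
orientation: [0.081, 3.135, -0.008]
ft_force: [0.3, -0.4, -0.4]
finger_gap: 0.0
gripper_force: 0.0
```

```bash
python3 lev.py
python3 - <<'E'
from h import *
plan([(420,-13.5,150,3.087),(420,-13.5,62,3.087)])
E
```

```text
t 34.23 pos [ 492.8 -181.4  174.5] h 3.09 F [ 0.3 -0.4 -0.4] gap 0.0 gf 0.0
top 30 [364.8 197.5] bbox [360 196] [370 199] z98 [ 489. -160.] z69 [ 490. -164.]
side 89 [334.8 179.8] bbox [330 171] [340 188] z98 [ 468. -120.] z69 [ 483. -165.]
tgt (420, -13.5, 150, 3.087) -> [[81.9,164.3,24.6],0.003] rows 3.0
tgt (420, -13.5, 62, 3.087) -> [[0.0,0.0,88.0],-0.000] rows 1.4
```

>>> step_arm(
  moves=[
    [[82, 164, 25], 0],
    [[82, 164, 25], 0],
    [[82, 164, 25], 0],
    [[82, 164, 25], 0],
    [[82, 164, 25], 0],
  ],
)

```text
time: 34.95
position: [417.8, -12.3, 144.9]
orientation: [-0.081, -3.141, 0.002]
ft_force: [0.2, -0.7, 0.5]
finger_gap: 0.3
gripper_force: 0.0
```

```bash
python3 lev.py; python3 chk.py top9.npz
python3 - <<'E'
from h import *
plan([(420,-13.5,62,3.087)])
E
```

```text
t 34.95 pos [417.8 -12.3 144.9] h 3.09 F [ 0.2 -0.7  0.5] gap 0.3 gf 0.0
top 92 [370.5 197. ] bbox [360 195] [380 199] z98 [ 490. -178.] z69 [ 491. -182.]
side 29 [332.2 185.4] bbox [330 182] [335 188] z98 [466. -89.] z69 [ 480. -131.]
t 35.05 pos [418.4 -13.1 145.5] h 3.088 F [ 0.6  0.7 -0.5] gap 0.3 gf 0.0
297 edge 158.55 ring 192.99 depth 1355.2728
318 edge 157.97 ring 192.22 depth 1355.6136
knob 317.61757279919203 208.81164787072882 [458.7 -16.1  64. ]
tgt (420, -13.5, 62, 3.087) -> [[-1.5,-0.3,83.7],0.001] rows 1.3
```

The lever is fully over, with its knob near y≈-201. Lowering behind the carriage knob and pushing.

>>> step_arm(
  moves=[
    [[0, 0, 50], 0],
    [[0, 0, 83], 0],
    [[0, 0, 83], 0],
  ],
)

```text
time: 35.48
position: [415.4, -12.4, 59.8]
orientation: [-0.084, -3.134, -0.001]
ft_force: [0.4, 0.1, 1.1]
finger_gap: -0.0
gripper_force: 0.0
```

>>> step_arm(
  moves=[
    [[-8, 0, 0], 0],
    [[-15, 0, 0], 0],
    [[-22, 0, 0], 0],
    [[-29, 0, 0], 0],
    [[-36, 0, 0], 0],
  ],
)

```text
time: 36.1
position: [454.2, -13.8, 62.8]
orientation: [-0.081, -3.141, 0.0]
ft_force: [-3.0, -0.4, 1.9]
finger_gap: -0.2
gripper_force: 1.3
```

>>> step_arm(
  moves=[
    [[-6, 0, 0], 0],
    [[-12, 0, 0], 0],
    [[-17, 0, 0], 0],
    [[-21, 0, 0], 0],
    [[-24, 0, 0], 0],
  ],
)

```text
time: 36.72
position: [477.8, -15.0, 62.5]
orientation: [-0.081, -3.14, 0.0]
ft_force: [-1.4, -1.1, 1.1]
finger_gap: 0.2
gripper_force: 1.2
```

Sliding at about 3 N, not yet at the stop, so I continue in small steps.

>>> step_arm(
  moves=[
    [[-2, 0, 0], 0],
    [[-4, 0, 0], 0],
    [[-6, 0, 0], 0],
  ],
)

```text
time: 37.1
position: [483.5, -15.3, 62.5]
orientation: [-0.081, -3.14, 0.0]
ft_force: [-5.7, -1.7, 1.9]
finger_gap: -0.1
gripper_force: 2.9
```

>>> step_arm(
  moves=[
    [[-2, 0, 0], 0],
    [[-4, 0, 0], 0],
    [[-4, 0, 0], 0],
  ],
)

```text
time: 37.48
position: [483.6, -15.4, 62.3]
orientation: [-0.081, -3.132, 0.001]
ft_force: [-12.8, -1.5, 8.4]
finger_gap: -0.2
gripper_force: 6.0
```

The carriage is home at its stop (13 N with no further motion). I back off and go to the outside of the lever.

>>> step_arm(
  moves=[
    [[10, 0, 0], 0],
    [[16, 0, -20], 0],
    [[16, 0, -80], 0],
    [[16, 0, -100], 0],
    [[16, 0, -100], 0],
  ],
)

```text
time: 38.1
position: [474.1, -14.6, 165.3]
orientation: [0.081, 3.133, -0.0]
ft_force: [0.1, -0.3, 0.0]
finger_gap: -0.1
gripper_force: 0.0
```

Run:
```python
from h import *
st();plan([(490.5,-240,150,3.087),(490.5,-240,72,3.087)])
p,d=grab("top");V=p.max(2).astype(int);np.savez("top10.npz",p=p)
```

```text
t 38.1 pos [474.1 -14.6 165.3] h 3.09 F [ 0.1 -0.3  0. ] gap -0.1 gf 0.0
tgt (490.5, -240, 150, 3.087) -> [[-28.0,-224.2,15.3],0.003] rows 3.6
tgt (490.5, -240, 72, 3.087) -> [[0.0,0.0,78.0],-0.000] rows 1.2
```

>>> step_arm(
  moves=[
    [[-28, -224, 15], 0],
    [[-28, -224, 15], 0],
    [[-28, -224, 15], 0],
    [[-28, -224, 15], 0],
    [[-28, -224, 15], 0],
  ],
)

```text
time: 38.78
position: [486.8, -241.7, 144.4]
orientation: [-0.088, -3.137, -0.003]
ft_force: [0.6, -0.4, -0.3]
finger_gap: 0.0
gripper_force: 0.0
```

Run:
```python
from h import *
st();plan([(490.5,-240,72,3.087)])
p,d=grab("top");np.savez("top11.npz",p=p);V=p.max(2).astype(int)
w=np.clip(150-V[186:206,308:330],0,None).astype(float);w[w<50]=0
for a,r,c,xy in blobs(V<90,(305,185,335,215),6)[:4]:print("dark",a,c.round(1),onz("top",*c,64).round(1))
hsv=cv2.cvtColor(p,cv2.COLOR_RGB2HSV);H,S,V=[hsv[...,i].astype(int) for i in range(3)]
for a,r,c,xy in blobs(((H<6)|(H>174))&(S>150)&(V>80),(345,175,400,220),4)[:3]:print("lev",a,c.round(1),xy.min(0),xy.max(0))
b=p.astype(int)
for c in (297,318,319): print(c,[int(b[v,c-1:c+4].sum(1).mean()) for v in range(136,152)])
```

```text
t 38.77 pos [ 486.8 -241.7  144.4] h 3.086 F [ 0.6 -0.4 -0.3] gap 0.0 gf 0.0
tgt (490.5, -240, 72, 3.087) -> [[-3.6,1.9,72.4],-0.001] rows 1.2
dark 22 [318.1 193.1] [507.8 -18.8  64. ]
lev 85 [369.8 197. ] [360 194] [379 199]
297 [104, 97, 107, 161, 220, 261, 272, 196, 122, 115, 213, 436, 636, 678, 681, 681]
318 [105, 102, 97, 120, 170, 189, 154, 122, 110, 166, 336, 542, 662, 682, 682, 682]
319 [105, 104, 98, 130, 193, 223, 186, 136, 110, 164, 326, 528, 647, 670, 670, 669]
```

The carriage knob is at x≈508, in line with home, and the lever is still over. Lowering outside the knob and raising the lever.

>>> step_arm(
  moves=[
    [[-2, 1, 40], 0],
    [[-2, 1, 72], 0],
    [[-2, 1, 72], 0],
  ],
)

```text
time: 39.2
position: [487.1, -235.5, 71.3]
orientation: [-0.078, -3.133, -0.008]
ft_force: [-0.5, -0.1, 0.1]
finger_gap: 0.0
gripper_force: 0.0
```

>>> step_arm(
  moves=[
    [[0, 8, 0], 0],
    [[0, 16, 0], 0],
    [[0, 24, -2], 0],
    [[0, 32, -4], 0],
    [[0, 40, -6], 0],
  ],
)

```text
time: 39.83
position: [493.9, -213.0, 91.4]
orientation: [0.09, 3.135, -0.055]
ft_force: [-13.6, -29.3, 24.2]
finger_gap: -0.3
gripper_force: 18.0
```

>>> step_arm(
  moves=[
    [[0, 6, -2], 0],
    [[0, 12, -4], 0],
    [[0, 17, -6], 0],
    [[0, 20, -6], 0],
    [[0, 22, -6], 0],
  ],
)

```text
time: 40.45
position: [496.3, -193.3, 105.3]
orientation: [0.092, 3.128, -0.064]
ft_force: [-21.7, -23.7, 47.0]
finger_gap: -0.2
gripper_force: 24.3
```

The fingers rode up onto the knob instead of turning the lever. I back off and pinch the knob across x instead.

>>> step_arm(
  moves=[
    [[0, -10, -20], 0],
    [[0, -25, -50], 0],
    [[0, -25, -80], 0],
  ],
)

```text
time: 40.83
position: [492.6, -202.6, 170.4]
orientation: [0.083, 3.137, -0.002]
ft_force: [0.2, 0.2, -0.5]
finger_gap: -0.2
gripper_force: 0.0
```

```bash
python3 lev.py
```

```text
t 40.83 pos [ 492.6 -202.6  170.4] h 3.089 F [ 0.2  0.2 -0.5] gap -0.2 gf 0.0
top 43 [365.3 197.1] bbox [359 195] [371 199] z98 [ 490. -162.] z69 [ 491. -166.]
side 98 [332.6 179. ] bbox [329 169] [336 189] z98 [ 476. -122.] z69 [ 491. -167.]
```

>>> step_arm(
  moves=[
    [[0, -85, 0], 0.9],
    [[0, -85, 0], 0.9],
    [[0, -85, 0], 0.9],
    [[0, -85, 0], 0.9],
    [[0, -85, 0], 0.9],
  ],
  claw=45,
)

```text
time: 41.55
position: [487.7, -286.3, 167.4]
orientation: [1.446, 2.789, 0.001]
ft_force: [0.9, 0.6, 0.6]
finger_gap: 45.0
gripper_force: 0.0
```

>>> step_arm(
  moves=[
    [[0, 0, 0], 0.673],
    [[0, 0, 0], 0.673],
    [[0, 0, 0], 0.673],
    [[0, 0, 0], 0.673],
  ],
)

```text
time: 42.05
position: [487.8, -286.1, 167.5]
orientation: [2.284, 2.157, 0.001]
ft_force: [-0.1, 1.2, -0.4]
finger_gap: 44.7
gripper_force: 0.0
```

```bash
python3 lev.py
python3 - <<'E'
from h import *
p,d=grab("top");V=p.max(2).astype(int)
for a,r,c,xy in blobs(V<90,(305,185,335,215),6)[:4]:print("dark",a,c.round(1),onz("top",*c,64).round(1))
hsv=cv2.cvtColor(p,cv2.COLOR_RGB2HSV);H,S,V=[hsv[...,i].astype(int) for i in range(3)]
m=((H<6)|(H>174))&(S>150)&(V>80)
for v in range(190,204):print(v,[int(x) for x in np.nonzero(m[v,345:400])[0]+345])
E
```

```text
t 42.05 pos [ 487.8 -286.1  167.5] h 1.513 F [-0.1  1.2 -0.4] gap 44.7 gf 0.0
top 57 [366.1 196.5] bbox [359 193] [371 199] z98 [ 492. -165.] z69 [ 493. -168.]
side 100 [332.6 178.7] bbox [329 169] [336 189] z98 [ 477. -124.] z69 [ 491. -168.]
dark 22 [318.1 193.1] [507.8 -18.8  64. ]
190 []
191 []
192 []
193 [369]
194 [367, 368, 369, 370, 371]
195 [362, 363, 364, 365, 366, 367, 368, 369, 370, 371]
196 [360, 361, 362, 363, 364, 365, 366, 367, 368, 369, 370, 371, 372]
197 [359, 360, 361, 362, 363, 364, 365, 366, 367, 368, 369, 370, 371]
198 [360, 361, 362, 363, 364, 365, 366, 367, 368, 369, 370, 371]
199 [367, 368, 369, 370]
200 []
201 []
202 []
203 []
```

The lever was raised part-way: knob at (369,196), so θ≈0.43, at about (492,-175.5,92.6). The carriage is still home. I pinch the knob and carry it upright.

>>> step_arm(
  moves=[
    [[60, -1, 0], 0],
    [[111, -2, 0], 0],
    [[111, -2, 0], 0],
    [[111, -2, 50], 0],
    [[111, -2, 79], 0],
  ],
  grip_force=30,
)

```text
time: 42.82
position: [490.9, -176.0, 86.7]
orientation: [-2.278, -2.162, 0.001]
ft_force: [-0.6, -0.2, -0.8]
finger_gap: 45.3
gripper_force: 0.0
```

>>> step_arm(
  moves=[
    [[0, 0, 0], 0],
    [[0, 0, 0], 0],
  ],
)

```text
time: 43.08
position: [492.3, -176.7, 89.9]
orientation: [2.279, 2.159, 0.001]
ft_force: [-0.6, -1.2, 0.5]
finger_gap: 45.0
gripper_force: 0.0
```

>>> step_arm(
  moves=[
    [[0, 0, 0], 0],
    [[0, 0, 0], 0],
    [[0, 0, 0], 0],
    [[0, 0, 0], 0],
  ],
  claw=10,
)

```text
time: 43.58
position: [490.9, -177.1, 90.8]
orientation: [2.28, 2.159, -0.005]
ft_force: [-5.6, -1.0, 5.0]
finger_gap: 17.8
gripper_force: 29.1
```

Gripped (gap 17.8 on a 20 mm knob). Carrying it along the arc.

>>> step_arm(
  moves=[
    [[6, 0, -2], 0],
    [[12, 0, -4], 0],
    [[18, 0, -5], 0],
    [[23, 0, -6], 0],
    [[25, 0, -6], 0],
  ],
)

```text
time: 44.2
position: [492.4, -152.2, 95.3]
orientation: [2.279, 2.159, -0.006]
ft_force: [-4.5, -4.9, 1.5]
finger_gap: 17.7
gripper_force: 29.5
```

>>> step_arm(
  moves=[
    [[2, 0, 0], 0],
    [[3, 0, 0], 0],
    [[3, 0, 0], 0],
  ],
)

```text
time: 44.58
position: [492.6, -149.4, 95.3]
orientation: [2.28, 2.159, -0.005]
ft_force: [-3.4, -4.5, 0.3]
finger_gap: 18.0
gripper_force: 29.6
```

>>> step_arm(
  moves=[
    [[0, 0, 0], 0],
    [[0, 0, 0], 0],
    [[0, 0, 0], 0],
    [[0, 0, -50], 0],
    [[0, 0, -100], 0],
  ],
  claw=50,
)

```text
time: 45.2
position: [492.5, -147.3, 194.7]
orientation: [-2.279, -2.159, 0.001]
ft_force: [0.4, -0.5, -0.4]
finger_gap: 50.2
gripper_force: 0.0
```

>>> step_arm(
  moves=[
    [[-60, -60, 0], 0],
    [[-120, -120, 0], 0],
    [[-150, -180, 0], 0],
    [[-150, -180, 0], 0],
    [[-150, -180, 0], 0],
  ],
)

```text
time: 45.82
position: [303.4, -289.4, 194.8]
orientation: [2.286, 2.154, -0.0]
ft_force: [0.1, -0.0, -0.8]
finger_gap: 50.0
gripper_force: 0.0
```

```bash
python3 lev.py
python3 - <<'E'
from h import *
def red(p,box):
    hsv=cv2.cvtColor(p,cv2.COLOR_RGB2HSV);H,S,V=[hsv[...,i].astype(int) for i in range(3)]
    return [(a,c.round(2),xy.min(0),xy.max(0)) for a,r,c,xy in blobs(((H<6)|(H>174))&(S>150)&(V>80),box,4)[:1]]
print("start top",red(np.load("top0.npz")["p"],(345,175,400,220)),"side",red(np.load("side0.npz")["p"],(320,150,350,195)))
p,d=grab("top");np.savez("top12.npz",p=p,d=d);V=p.max(2).astype(int);b=p.astype(int)
for a,r,c,xy in blobs(V<90,(305,185,335,215),6)[:2]:print("knob",a,c.round(1),onz("top",*c,64).round(1))
for c in (297,318):
    s=b[:,c-1:c+4].sum(2).mean(1);print(c,[int(x) for x in s[136:150]],"ring",170+int(np.argmin(s[170:186])),d[152:170,c+1].mean())
hsv=cv2.cvtColor(p,cv2.COLOR_RGB2HSV);H,S,V=[hsv[...,i].astype(int) for i in range(3)]
for a,r,c,xy in blobs((H<32)&(S>100)&(V>130),(415,175,465,225),20)[:3]:print("olds",a,c.round(1),xy.min(0),xy.max(0),onz("top",*c,30).round(0))
E
```

```text
t 45.83 pos [ 303.4 -289.4  194.8] h 1.511 F [ 0.1 -0.  -0.8] gap 50.0 gf 0.0
top 33 [362.9 195.8] bbox [359 193] [366 198] z98 [ 494. -155.] z69 [ 496. -158.]
side 92 [331.3 179.8] bbox [329 170] [334 190] z98 [ 478. -117.] z69 [ 493. -161.]
start top [(np.int32(27), array([361.89, 195.7 ]), array([359, 193]), array([364, 198]))] side [(np.int32(92), array([331.12, 179.79]), array([329, 171]), array([334, 190]))]
knob 22 [318.1 193.1] [507.8 -18.8  64. ]
297 [100, 96, 104, 161, 222, 261, 269, 198, 127, 117, 214, 436, 635, 678] ring 177 1357.9191
318 [104, 99, 102, 123, 172, 188, 156, 118, 106, 164, 336, 541, 663, 682] ring 176 1359.0425
olds 629 [440.4 200.2] [430 182] [450 218] [ 478. -412.   30.]
olds 77 [460.3 178.7] [451 175] [464 187] [ 546. -479.   30.]
olds 64 [418.4 178.2] [415 175] [426 186] [ 550. -344.   30.]
```

The carriage, capacitors and bowl are fine. The lever knob reads 1 to 2 px off its starting place, about 0.08 rad short. I push it the last bit with closed fingers from outside.

Run:
```python
from h import *
plan([(492.5,-205,170,1.513),(492.5,-200,96,1.513),(492.5,-171,96,1.513)])
```

```text
tgt (492.5, -205, 170, 1.513) -> [[92.7,181.9,24.7],0.004] rows 3.3
tgt (492.5, -200, 96, 1.513) -> [[5.0,-0.3,74.0],-0.000] rows 1.2
tgt (492.5, -171, 96, 1.513) -> [[29.0,-1.7,0.0],-0.000] rows 0.5
```

>>> step_arm(
  moves=[
    [[93, 182, 25], 0],
    [[93, 182, 25], 0],
    [[93, 182, 25], 0],
    [[93, 182, 25], 0],
    [[93, 182, 25], 0],
  ],
  claw=0,
)

```text
time: 46.6
position: [493.0, -203.1, 168.8]
orientation: [-2.275, -2.165, 0.001]
ft_force: [0.1, 0.5, 0.1]
finger_gap: 0.1
gripper_force: 0.0
```

>>> step_arm(
  moves=[
    [[0, 0, 0], 0],
    [[0, 0, 40], 0],
    [[0, 0, 74], 0],
    [[0, 0, 74], 0],
  ],
)

```text
time: 47.1
position: [488.5, -204.5, 92.8]
orientation: [-2.278, -2.154, 0.003]
ft_force: [-0.1, -0.5, 0.4]
finger_gap: -0.2
gripper_force: 0.0
```

>>> step_arm(
  moves=[
    [[10, 0, 0], 0],
    [[18, 0, 0], 0],
    [[24, 0, 0], 0],
    [[28, 0, 0], 0],
    [[30, 0, 0], 0],
  ],
)

```text
time: 47.72
position: [494.1, -175.8, 96.4]
orientation: [2.278, 2.159, -0.002]
ft_force: [-0.3, -2.8, 1.2]
finger_gap: -0.1
gripper_force: 1.8
```

>>> step_arm(
  moves=[
    [[2, 0, 0], 0],
    [[4, 0, 0], 0],
    [[6, 0, 0], 0],
    [[6, 0, 0], 0],
  ],
)

```text
time: 48.22
position: [494.3, -173.2, 96.6]
orientation: [2.278, 2.153, -0.01]
ft_force: [-1.5, -11.3, 2.3]
finger_gap: -0.1
gripper_force: 5.6
```

>>> step_arm(
  moves=[
    [[2, 0, 0], 0],
    [[2, 0, 0], 0],
  ],
)

```text
time: 48.48
position: [494.3, -173.0, 96.7]
orientation: [2.277, 2.15, -0.014]
ft_force: [-1.6, -15.2, 1.6]
finger_gap: -0.2
gripper_force: 7.6
```

It has reached the stop: 15 N with no further motion, at the position expected for upright. I retreat and verify.

>>> step_arm(
  moves=[
    [[-15, 0, 0], 0],
    [[-30, 0, -20], 0],
    [[-40, 0, -80], 0],
    [[-40, 0, -100], 0],
  ],
)

```text
time: 48.98
position: [493.1, -207.5, 198.8]
orientation: [2.279, 2.158, 0.005]
ft_force: [-0.0, 0.5, -0.0]
finger_gap: -0.2
gripper_force: 0.0
```

>>> step_arm(
  moves=[
    [[-60, -60, 0], 0],
    [[-100, -120, 0], 0],
    [[-110, -180, 0], 0],
    [[-110, -180, 0], 0],
    [[-110, -180, 0], 0],
  ],
)

```text
time: 49.6
position: [305.0, -306.7, 194.9]
orientation: [-2.283, -2.156, -0.004]
ft_force: [1.1, -0.7, 0.3]
finger_gap: 0.1
gripper_force: 0.0
```

```bash
python3 lev.py
python3 - <<'E'
from h import *
p,d=grab("top");V=p.max(2).astype(int);b=p.astype(int);a0=np.load("top0.npz")["p"]
for a,r,c,xy in blobs(V<90,(305,185,335,215),6)[:1]:print("knob",c.round(1),onz("top",*c,64).round(1))
for c in (297,318):
    s=b[:,c-1:c+4].sum(2).mean(1);print(c,[int(x) for x in s[140:150]])
for n,bx in (("gearbox",(170,125,215,172)),("switch",(405,112,450,160)),("jar",(360,125,395,160)),("screwdr",(360,248,425,280))):
    print(n,np.abs(p[bx[1]:bx[3],bx[0]:bx[2]].astype(int)-a0[bx[1]:bx[3],bx[0]:bx[2]]).mean().round(1))
E
```

```text
t 49.6 pos [ 305.  -306.7  194.9] h 1.513 F [ 1.1 -0.7  0.3] gap 0.1 gf 0.0
top 26 [361.9 195.8] bbox [359 193] [364 198] z98 [ 494. -152.] z69 [ 496. -155.]
side 93 [331.1 179.8] bbox [329 171] [334 190] z98 [ 479. -116.] z69 [ 494. -160.]
knob [318.1 193.1] [507.8 -18.8  64. ]
297 [219, 260, 273, 196, 129, 116, 215, 438, 635, 678]
318 [170, 189, 158, 123, 110, 167, 337, 543, 663, 681]
gearbox 1.3
switch 1.7
jar 3.9
screwdr 4.3
```

The lever reads exactly as at the start, the carriage is home and the gripper is free. Handing in.

```bash
python3 -c "
from plant import finish_job
print(finish_job())"
```

```text
the job is handed in; nothing more can be done
None
```

I handed the job in, with no verdict shown: by my last camera readings both old capacitors are in the bowl, both new ones are snapped into slots 1 and 2 facing the contact block (slot 1 about 3.5 mm short of centre, limit 8 mm), the carriage is home, and the lever is upright and locked.

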